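Load a test piece into the sprung feed magazine and feed it

TASK

Take the smallest of the three edge test pieces out of the cooling rack, lay it down flat and load it flat into the chute of the feed magazine, so that it rests on the pusher plate. Then pull the pusher by its handle right out to its stop, so that the piece drops onto the bed, and ease it back in under control, without letting it snap, until the spring holds the piece against the end fence. Leave the other two pieces standing in the rack.

Things in the scene. Friction and masses are not known exactly. Their poses are not given: they have to be found in the camera images.
- feeder: Feed magazine, fixed: grey base plate 195 x 170 mm with an aluminium chute, steel pusher and end fence. Origin on the table under the chute's middle, z up, +x = feed direction, from the handle toward the fence. Bed (base top) at z = 16 mm. Nothing on it stands higher than 80 mm.
- chute_floor (a point): Middle of the pusher plate's top in the chute, pusher home: x = y = 0, z = 30 mm in the feeder frame (plate 14 mm thick). A loaded piece lies on it, its middle 9.5 mm higher. Fixed to the feeder.
- chute_mouth (a point): Middle of the chute's open top, z = 80 mm (upper 12 mm flared). Inside 62 mm along feeder x, 120 mm along y: the piece goes in flat, long side along y. Cheeks at y = +-60 mm; front and rear are only corner angles at |y| = 40 to 60 mm, so fingers have free room between them at front and rear. The front angles end 24 mm above the bed: a piece on the bed passes under them.
- bay (a point): Where the middle of the fed piece ends: x = 64.5, y = 0, z = 25.5 mm in the feeder frame, on the bed, against the end fence (two steel blocks, face at x = 92 mm, 28 mm high).
- pusher (a joint): Pull-out of the sprung pusher, m: 0 home (its plate is the chute's floor), 0.078 at its stop; slides to feeder -x. Spring pulls it home: 3 N at home, 8 N at the stop (plus 2 N drag at 0.15 m/s); let go it snaps in. From about 0.074 a loaded piece has dropped to the bed; going in, the plate pushes it ahead and halts at 0.003 with the piece held at the fence.
- pusher_handle (a point): Middle of the pusher's dark steel bridge handle: round bar 12 mm thick, 58 mm long, along feeder y, 74 mm above the table (feeder x = -66 mm at home); moves with the pusher. 36 mm free below the bar, over a 16 mm high crossbar. Pinch it from above, fingers at its front and rear.
- rack: Cooling rack, fixed plywood board 110 x 235 x 14 mm; origin on the table under its middle, z up. Three slots along its x, at y = -75, 0, 75 mm, each between four 6 mm steel pins, 33 mm high above the board, at x = +-40 mm; between the pins (74 mm) the pieces are free for fingers. In each slot a test piece stands on its long edge; which stands where varies.
- piece_short: The smallest test piece, to be fed: coated chipboard 110 x 56 x 19 mm, 80 g. x along the 110 mm, y along the 56 mm, z through the thickness; origin in the middle of one large face. Starts standing on a long edge: y vertical, x along the rack's x. Either face may end up on top.
- piece_short_mid (a point): Middle of the smallest test piece's volume, 41 mm above the table at the start (top edge 69 mm above it). The table top between rack and feeder (x 0.44 to 0.60, y -0.08 to 0.06 m) is free. A column and duct stand from floor to ceiling right of the table; the nearest post is at x = 0.45, y = -0.47 m: keep the arm clear of it.
- piece_long_mid (a point): Middle of the longest test piece, 140 x 61 x 19 mm, standing in the rack; stays there.
- piece_wide_mid (a point): Middle of the widest test piece, brown, 120 x 67 x 19 mm, standing in the rack; stays there.

How it is judged:
By the outcome, as a careful person would: the job done as asked, in the order asked, and still so for the second after the job is handed in, with the robot touching nothing.
It also fails if it takes over 67 s, if anything falls off the work surface, if the arm or the gripper's body presses on something with over 40 N, if the wrist force passes 120 N, or if a joint passes its speed limit or range.

ROBOT

A 6-joint arm with a two-finger parallel gripper is mounted at the origin on a cart in front of the work surface, level with it; the furniture and walls round the work are solid. World frame = base frame: x ahead of the robot, y to its left, z up, the work surface at z = 0. Lengths are in m, angles in rad, forces in N, time in s.
With the tool pointing down it reaches from about 0.225 to 0.875 m from the base axis. Payload 3.4 kg.
Tool frame: the origin (TCP) lies at the very end of the fingers, on their centre line; the grasp point (between the pads) lies manip.pinch_z behind it (manip.pinch_z is the distance from the TCP to the grasp point, in m); z points along the fingers, y is the direction in which the jaws open and shut (so a half turn about z gives the same grasp; the last joint's range is limited). The gripper opens to 85 mm and grips with 20 to 120 N. Pads are 22 mm wide; open, the fingers measure 114 mm over their backs; the gripper's body (76 mm by 85 mm) begins 54 mm behind the grasp point. The pads swing forward as they close: fully open they stand 13 mm farther back than shut.
Start: joints at [1.102, 0.276, 1.505, -0, 1.361, -0.121], TCP at [0.196, 0.541, 0.231] pointing down, gripper open.
Joint ranges: [-2.89, 2.89], [-0.75, 2.08], [0.22, 2.7], [-1.18, 4.32], [0.11, 2.71], [-2.7, 2.7]. Speed limits (rad/s): [2.57, 2.57, 3.14, 3.14, 3.14, 3.14].

INTERFACE

Orientations are given as a unit quaternion [w, x, y, z].
In Python, from rig import manip, imaging, workorder gives the robot as it stands.
- The arm moves only by the tool apply_moves, never from a script. Its argument "moves" is one flat list of numbers, 7 for each row, row after row: the finger opening in m, from 0 to 0.0854, then the shift along the tool's x, y, z in m, then the turn, a rotation vector about the tool's x, y, z in rad. In form: [jaw, tx, ty, tz, rx, ry, rz, jaw, tx, ty, tz, rx, ry, rz, ...]. A call has exactly 8 rows; each row shifts and turns the pose as measured when the row begins, along the tool's axes as they then stand; what a row does not reach is not made up. A row lasts 1/12 s, in which the tool goes at most 41.7 mm and 7.16 degrees, less where a joint would pass 70% of its speed; a pose out of reach is approached as far as the arm can. A call with a gripper value outside its range is refused whole. The fingers move at their own pace and stop on an object; "newtons" is the grip in N (left out, the last holds). Time passes only in rows, so rows that do not move let the fingers close, or fill a call up. It gives the time, the measured TCP pose, the force and the opening at its end, in the units of the state.
- manip.get_state(): the state, without advancing time (a new reading comes with each control period).
- imaging.get_image(name): name is "side" or "top"; returns a dict with "image" (480x640x3 uint8, red, green, blue), "range_z" (480x640 float32, m along the optical axis (not along the pixel's ray), 0 where there is no reading), "fx", "fy", "cx", "cy" (pixels), "R" (3x3) and "t" (3): a world point X has camera coordinates R X + t. Camera axes: x right, y down, z forward; pixel columns grow to the right and rows downward; lengths in m; the calibration is good to about 2 mm. A picture is of the moment at which its call begins.
- workorder.sign_off(): hands the job in, once; it reports no verdict.
The state is a dict: "clock": time; "qpos": joint angles; "qd": joint speeds; "effort": joint torques, N m; "position": TCP position; "ee_rot": TCP orientation; "contact_force": force on the tool from outside, world axes, zero at the start; "moment": the same for the moment, N m; "width": finger opening in m.
Only numpy, scipy, OpenCV 4.12 (cv2) and the standard library are available. Lean on these libraries where they do the work, as an engineer would, in place of code of your own. Each camera call takes 0.05 s, during which the arm holds its last target.

## Working session

There is one attempt and no reset: what is moved stays moved. The work goes in short steps, Python scripts to look and compute and a tool call to move; the robot and the scene stay as the last step left them, time stands still between calls to the robot, and variables do not carry over. Pictures are saved under pics/ and viewed, and the job is handed in when it is done.

Besides the shell and the picture viewer there is one more tool, called after "Emit:" by a JSON object that holds its "fn" and its "kwargs". apply_moves: Moves the arm, as the interface text tells. Its arguments: {"type":"object","properties":{"moves":{"type":"array"},"newtons":{"type":"number"}},"required":["moves"]}

```bash
ls; mkdir -p pics
python3 - <<'E'
from rig import manip, imaging, workorder
import cv2, numpy as np
print(manip.get_state()); print(manip.pinch_z, dir(manip))
for n in("side","top"):
    d=imaging.get_image(n); cv2.imwrite(f"pics/{n}0.png",d["image"][:,:,::-1]); np.savez(f"{n}0.npz",**d)
    print(n,d["fx"],d["cx"],d["R"],d["t"])
E
```

```text
pics
{'clock': 0.0, 'qpos': array([ 1.10201461e+00,  2.76576642e-01,  1.50614513e+00, -2.38478496e-05,
        1.36067526e+00, -1.20997684e-01]), 'qd': array([-0.00060712,  0.00040935, -0.00149052, -0.00137924,  0.00158395,
       -0.00055206]), 'effort': array([-2.33057901e-03, -4.16775978e+01, -2.45803016e+01, -8.34677053e-05,
        1.08040767e-02,  6.09399677e-06]), 'position': array([0.19574011, 0.54009556, 0.23044539]), 'ee_rot': array([-2.51050055e-04,  1.73014439e-01,  9.84918875e-01, -8.66630973e-04]), 'contact_force': array([-0.30507992, -0.09986693,  0.80246967]), 'moment': array([-0.01922485, -0.00456509,  0.05516756]), 'width': 0.08538593836401727}
0.0187 ['MotionError', '__class__', '__delattr__', '__dict__', '__dir__', '__doc__', '__eq__', '__format__', '__ge__', '__getattribute__', '__getstate__', '__gt__', '__hash__', '__init__', '__init_subclass__', '__le__', '__lt__', '__module__', '__ne__', '__new__', '__reduce__', '__reduce_ex__', '__repr__', '__setattr__', '__sizeof__', '__str__', '__subclasshook__', '__weakref__', 'get_state', 'pinch_z']
side 571.090905235046 322.3908940608866 [[ 0.62299186 -0.78221267  0.00494748]
 [-0.5977927  -0.48017112 -0.64193425]
 [ 0.50450474  0.39696225 -0.76674372]] [-0.40718164  0.39737627  0.79428849]
top 434.24042415985434 326.1316202172475 [[ 0.01742133 -0.99982148  0.00731432]
 [-0.99760129 -0.01787188 -0.06687503]
 [ 0.06699381 -0.00613172 -0.99773455]] [-0.02505732  0.60177905  0.89139545]
```

View pics/top0.png

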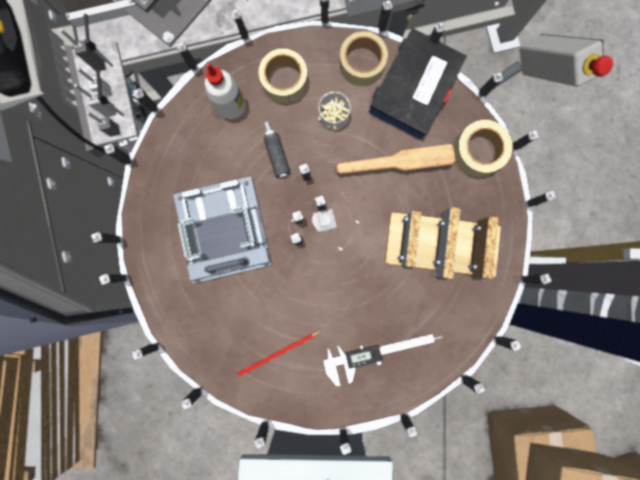

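View pics/side0.png

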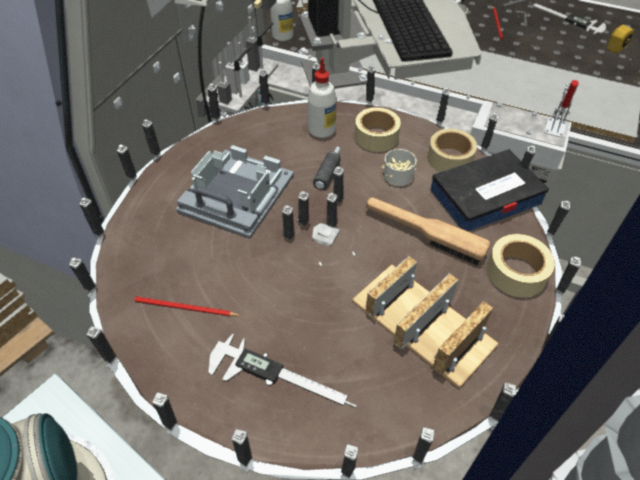

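The top view shows the feeder at about px (222,230) with its handle at (226,266). The rack is at about (443,245), with slots at columns 410, 450 and 491. The left piece looks shortest, so I'll measure it.

```bash
cat > h.py <<'E'
import numpy as np, cv2
def cloud(d):
    z=d["range_z"]; v,u=np.mgrid[0:480,0:640]
    P=np.stack([(u-d["cx"])/d["fx"]*z,(v-d["cy"])/d["fy"]*z,z],-1)
    W=(P-d["t"])@d["R"]; W[z==0]=np.nan; return W
def proj(d,X):
    c=np.asarray(X)@d["R"].T+d["t"]; return np.stack([c[...,0]/c[...,2]*d["fx"]+d["cx"],c[...,1]/c[...,2]*d["fy"]+d["cy"]],-1)
E
python3 - <<'E'
from h import *
for n in("top","side"):
    d=dict(np.load(n+"0.npz")); W=cloud(d); img=d["image"].astype(int)
    x,y,z=W[...,0],W[...,1],W[...,2]
    tab=(x>.44)&(x<.6)&(y>-.08)&(y<.06); print(n,"table z",np.nanmedian(z[tab]))
    def rep(nm,m,loz,hiz):
        m=m&(z>loz)&(z<hiz); p=np.stack([x[m],y[m]],-1).astype(np.float32)
        if len(p)<5: print(nm,len(p)); return
        r=cv2.minAreaRect(p*1000); print(nm,len(p),"c",np.round(r[0],1),"sz",np.round(r[1],1),"ang",round(r[2],2),"z",np.round(np.percentile(z[m],[5,50,95]),4))
    rk=(x>.4)&(x<.65)&(y<-.1)&(y>-.45)
    rep("board",rk,.008,.02)
    m=(rk&(z>.052)).astype(np.uint8); k,l,s,c=cv2.connectedComponentsWithStats(m)
    for i in range(1,k):
        if s[i,4]>20: rep(f"piece{i}",l==i,.05,.1)
    fd=(x>.38)&(x<.72)&(y<.38)&(y>.1)
    rep("base",fd,.008,.022); rep("plate",fd,.026,.034); rep("hi",fd,.06,.1); rep("all",fd,.008,.1)
d=dict(np.load("top0.npz"));s=dict(np.load("side0.npz"))
cv2.imwrite("pics/tf.png",cv2.resize(d["image"][165:295,160:290,::-1],None,fx=4.5,fy=4.5,interpolation=2))
cv2.imwrite("pics/tr.png",cv2.resize(d["image"][195:290,375:515,::-1],None,fx=5,fy=5,interpolation=2))
E
```

```text
top table z 0.005683182382584294
board 3106 c [ 525. -275.] sz [249.9 349.8] ang 0.04 z [0.009  0.0143 0.0175]
piece1 540 c [ 602.6 -187.1] sz [19.7 97. ] ang 83.74 z [0.058  0.069  0.0719]
piece2 747 c [ 591.2 -261.3] sz [ 20.8 117.7] ang 84.02 z [0.0567 0.0739 0.0768]
piece3 864 c [ 592.4 -336.8] sz [ 21.8 116.2] ang 83.61 z [0.0564 0.0794 0.0824]
piece4 149 c [ 534.  -437.1] sz [17.1 17.6] ang 17.89 z [0.0561 0.084  0.0978]
piece5 276 c [ 447.6 -448.1] sz [49.2  4.4] ang 1.23 z [0.0551 0.0776 0.0968]
piece6 139 c [ 406.8 -379. ] sz [15.4 17. ] ang 10.34 z [0.0585 0.0855 0.0982]
base 2558 c [548.5 211.3] sz [232.4 362. ] ang 83.05 z [0.0123 0.0159 0.0195]
plate 3140 c [542.6 210.8] sz [205.1 361.7] ang 79.69 z [0.0275 0.0306 0.0334]
hi 931 c [542.9 265.4] sz [145. 341.] ang 43.42 z [0.0651 0.0764 0.0826]
all 7520 c [550.1 224.3] sz [339.5 248.4] ang 0.07 z [0.014  0.0298 0.0777]
side table z 0.004955653792854722
board 4339 c [ 528.  -273.9] sz [252.5 343.8] ang 2.26 z [0.0099 0.0135 0.0167]
piece1 357 c [ 487.  -443.9] sz [121.   17.7] ang 9.51 z [0.0551 0.0813 0.0981]
piece2 715 c [ 603.  -185.6] sz [20.8 96.2] ang 83.75 z [0.0547 0.0678 0.0707]
piece3 993 c [ 591.9 -259.5] sz [ 20.5 118.2] ang 83.84 z [0.0558 0.0728 0.0756]
piece4 1068 c [ 593.2 -335.1] sz [ 20.2 115.3] ang 84.06 z [0.0569 0.0789 0.0815]
piece5 229 c [ 407.4 -378.5] sz [17.8 17.4] ang 17.66 z [0.0585 0.0897 0.0983]
base 1724 c [548.  213.7] sz [224.5 351.3] ang 86.11 z [0.0095 0.0154 0.0205]
plate 2384 c [543.1 209.5] sz [201.8 361.2] ang 80.67 z [0.027  0.0303 0.0334]
hi 1037 c [546.1 265.6] sz [148.9 335.8] ang 43.73 z [0.0616 0.0731 0.0819]
all 6575 c [547.5 215.3] sz [226.9 354.7] ang 85.02 z [0.0134 0.0306 0.0769]
```

Run:
```python
from h import *
d=dict(np.load("top0.npz"));W=cloud(d);z=W[...,2]
v=np.clip(z*255/.1,0,255); v=np.nan_to_num(v).astype(np.uint8)
c=cv2.applyColorMap(v,cv2.COLORMAP_JET)
a=cv2.resize(c[165:295,160:290],None,fx=4,fy=4,interpolation=0)
cv2.imwrite("pics/zf.png",a)
```

```text
(no output)
```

View pics/tf.png

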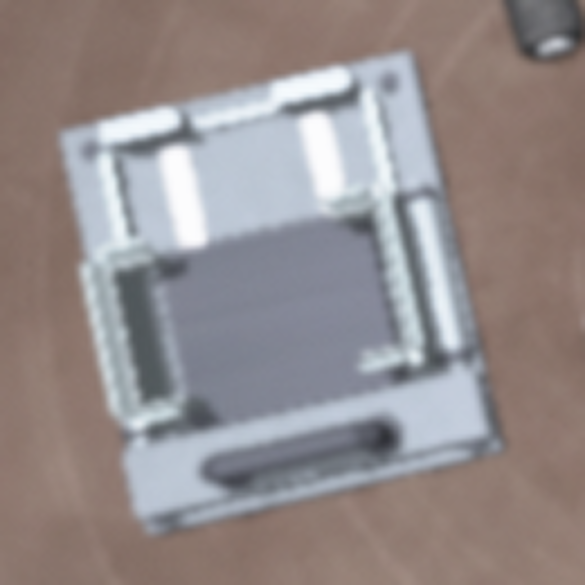

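View pics/tr.png

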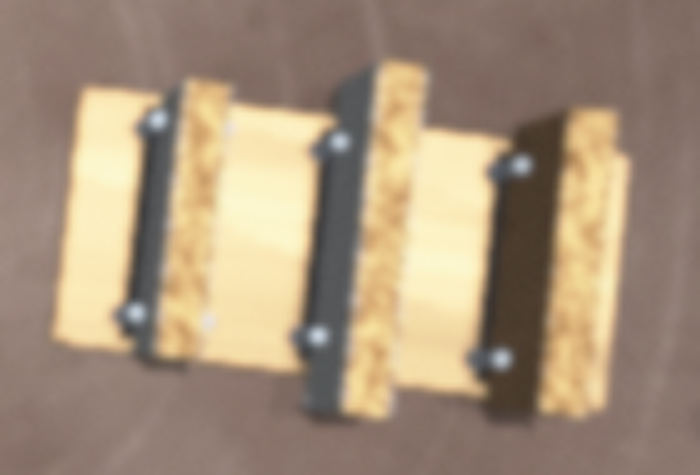

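View pics/zf.png

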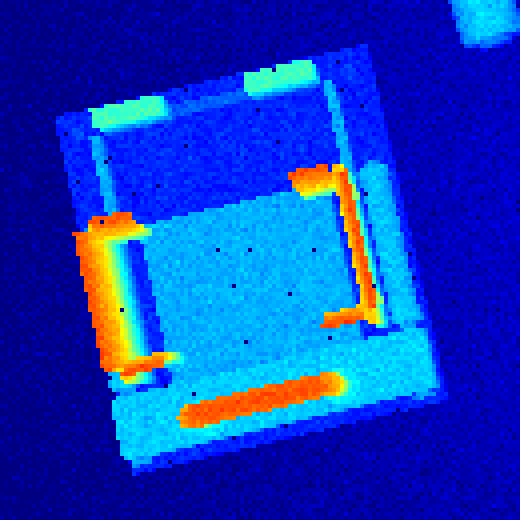

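Run:
```python
from h import *
for n in("top","side"):
    d=dict(np.load(n+"0.npz")); W=cloud(d)
    x,y,z=W[...,0],W[...,1],W[...,2]
    def rep(nm,m):
        p=np.stack([x[m],y[m]],-1).astype(np.float32)
        r=cv2.minAreaRect(p*1000); print(nm,len(p),"c",np.round(r[0],1),"mean",np.round(p.mean(0)*1000,1),"sz",np.round(r[1],1),"ang",round(r[2],2),"z",np.round(np.percentile(z[m],[5,50,95]),4))
        v=np.linalg.svd(p-p.mean(0),full_matrices=0)[2][0]; print("   pca ang",np.degrees(np.arctan2(v[1],v[0])))
    rk=(x>.4)&(x<.75)&(y<-.14)&(y>-.42)
    m=(rk&(z>.056)).astype(np.uint8); k,l,s,c=cv2.connectedComponentsWithStats(m)
    for i in range(1,k):
        if s[i,4]>100: rep(f"piece{i}",l==i)
    m=(rk&(z>.01)&(z<.018)).astype(np.uint8);k,l,s,c=cv2.connectedComponentsWithStats(m)
    for lo,hi,nm in((.06,.1,"hi"),(.037,.05,"mid"),(.011,.1,"all")):
        m=((x>.38)&(x<.72)&(y<.38)&(y>.1)&(z>lo)&(z<hi)).astype(np.uint8);k,l,s,c=cv2.connectedComponentsWithStats(m)
        for i in range(1,k):
            if s[i,4]>25: rep(nm+str(i),l==i)
```

```text
piece1 850 c [ 602.2 -262.5] mean [ 602.1 -260.8] sz [ 20.6 139.7] ang 83.99 z [0.0609 0.0741 0.0768]
   pca ang 173.8083
piece2 593 c [ 609.2 -187.9] mean [ 608.6 -186.9] sz [ 19.7 110.3] ang 83.84 z [0.0618 0.0691 0.0719]
   pca ang 173.76329
piece3 853 c [ 594.4 -337.4] mean [ 594.1 -334.4] sz [ 21.7 120.1] ang 83.94 z [0.0604 0.0796 0.0825]
   pca ang 173.90189
piece4 141 c [ 406.8 -379. ] mean [ 408.2 -376.5] sz [15.4 17. ] ang 10.34 z [0.059  0.0867 0.0992]
   pca ang 127.720566
hi1 249 c [626.8 149.7] mean [630.3 146.6] sz [80.9 28.3] ang 13.95 z [0.0658 0.075  0.0816]
   pca ang -163.43294
hi2 363 c [599.5 255.6] mean [600.1 260.6] sz [80.9 29.6] ang 14.34 z [0.0641 0.0737 0.0807]
   pca ang -167.40698
hi3 249 c [549.8 185.8] mean [550. 184.] sz [11.9 81.5] ang 14.46 z [0.0705 0.0781 0.0812]
   pca ang -75.62763
hi4 70 c [384.5 339.4] mean [384.1 336.7] sz [16.6  7.8] ang 85.29 z [0.0628 0.0881 0.0981]
   pca ang 88.038284
mid1 72 c [717.  188.2] mean [715.1 189.9] sz [ 9.8 35.9] ang 13.92 z [0.0392 0.0433 0.0459]
   pca ang 98.32278
mid2 99 c [697.4 265.5] mean [696.9 265. ]
[... 1699 characters left out ...]
176.95767
mid5 128 c [631.1 142.6] mean [620.7 143.3] sz [28.9 80.1] ang 86.08 z [0.0379 0.0436 0.0494]
   pca ang -175.03093
mid6 39 c [566.7 245.4] mean [567.2 247.5] sz [ 9.9 25.9] ang 26.45 z [0.0396 0.0458 0.0496]
   pca ang 119.08084
mid7 35 c [543.3 222. ] mean [540.8 218.7] sz [15.6 15.5] ang 3.59 z [0.0374 0.0426 0.0488]
   pca ang 143.78587
mid9 39 c [559.7 147.9] mean [558.7 149.5] sz [11.3 15.2] ang 64.14 z [0.0372 0.0422 0.0483]
   pca ang 169.49484
all1 6263 c [627.4 206.9] mean [610.9 197.9] sz [199.8 173.3] ang 14.78 z [0.0141 0.0306 0.0763]
   pca ang -152.18233
all3 167 c [385.3 335.4] mean [384.7 334.6] sz [10.5  9.4] ang 0.18 z [0.015  0.0615 0.0973]
   pca ang -154.31601
```

```bash
cat >> h.py <<'E'
from scipy.spatial.transform import Rotation as Ro, Slerp
def state():
    from rig import manip
    s=manip.get_state(); q=s["ee_rot"]; return s,np.array(s["position"]),Ro.from_quat([q[1],q[2],q[3],q[0]])
def down(phi_deg,tilt=0,about=None):
    """tool down, jaw axis (tool y) at phi world; tilt: fingers tips swing toward +/-jaw dir (deg, about tool x)"""
    p=np.radians(phi_deg); y=np.array([np.cos(p),np.sin(p),0]); z=np.array([0,0,-1.]); x=np.cross(y,z)
    R=Ro.from_matrix(np.stack([x,y,z],1)); return R*Ro.from_rotvec([np.radians(tilt),0,0])
def plan(P,R,n,jaw,start=None):
    s,p,r=state()
    if start: p,r=start
    rel=(r.inv()*R).as_rotvec(); out=[]
    for i in range(n):
        # shift in current tool frame
        d=r.inv().apply((np.array(P)-p)/(n-i)); w=(r.inv()*R).as_rotvec()/(n-i)
        row=[jaw]+[round(v,4) for v in d]+[round(v,3) for v in w]; out.append(row)
        p=p+r.apply(row[1:4]); r=r*Ro.from_rotvec(row[4:])
        assert np.linalg.norm(row[1:4])<.0417 and np.linalg.norm(row[4:])<.1249,(row)
    for o in out: print(o)
    return p,r
def show():
    s,p,r=state(); m=r.as_matrix(); print("t",s["clock"],"p",np.round(p,4),"z",np.round(m[:,2],3),"phi",round(np.degrees(np.arctan2(m[1,1],m[0,1])),2),"F",np.round(s["contact_force"],1),"w",round(s["width"],4),"q",np.round(s["qpos"],2))
E
python3 - <<'E'
from h import *
show(); print(state()[2].as_matrix().round(3))
plan([.6098,-.1874,.15],down(83.8),24,.05)
d=dict(np.load("top0.npz"));W=cloud(d);x,y,z=[W[...,i] for i in range(3)]
m=((x>.4)&(x<.8)&(y>-.05)&(y<.12)&(z>.012)).astype(np.uint8);k,l,s,c=cv2.connectedComponentsWithStats(m)
for i in range(1,k):
    if s[i,4]>10: print("obj",[np.round(np.nanpercentile(a[l==i],[0,50,100]),3) for a in(x,y,z)])
E
```

```text
t 0.1 p [0.1958 0.5401 0.2305] z [-0.001 -0.001 -1.   ] phi 70.07 F [-0.  -0.7  0.3] w 0.0857 q [ 1.1   0.28  1.51 -0.    1.36 -0.12]
[[-0.94   0.341 -0.001]
 [ 0.341  0.94  -0.001]
 [ 0.    -0.002 -1.   ]]
[0.05, np.float64(-0.0266), np.float64(-0.0226), np.float64(0.0034), np.float64(-0.0), np.float64(-0.0), np.float64(-0.01)]
[0.05, np.float64(-0.0263), np.float64(-0.0229), np.float64(0.0034), np.float64(-0.0), np.float64(-0.0), np.float64(-0.01)]
[0.05, np.float64(-0.0261), np.float64(-0.0231), np.float64(0.0034), np.float64(-0.0), np.float64(-0.0), np.float64(-0.01)]
[0.05, np.float64(-0.0259), np.float64(-0.0234), np.float64(0.0034), np.float64(-0.0), np.float64(-0.0), np.float64(-0.01)]
[0.05, np.float64(-0.0256), np.float64(-0.0237), np.float64(0.0034), np.float64(-0.0), np.float64(-0.0), np.float64(-0.01)]
[0.05, np.float64(-0.0254), np.float64(-0.0239), np.float64(0.0034), np.float64(-0.0), np.float64(-0.0), np.float64(-0.01)]
[0.05, np.float64(-0.0251), np.float64(-0.0242), np.float64(0.0034), np.float64(-0.0), np.float64(-0.0), np.float64(-0.01)]
[0.05, np.float64(-0.0249
[... 2056 characters left out ...]
4(-0.001), np.float64(-0.01)]
obj [array([0.739, 0.769, 0.8  ]), array([0.065, 0.088, 0.115]), array([0.013, 0.031, 0.037])]
obj [array([0.746, 0.755, 0.769]), array([-0.049, -0.042, -0.034]), array([0.027, 0.038, 0.044])]
obj [array([0.732, 0.736, 0.751]), array([0.021, 0.03 , 0.04 ]), array([0.015, 0.084, 0.096])]
obj [array([0.625, 0.653, 0.688]), array([-0.035, -0.007,  0.016]), array([0.012, 0.02 , 0.096])]
obj [array([0.639, 0.645, 0.657]), array([0.034, 0.042, 0.052]), array([0.018, 0.086, 0.095])]
obj [array([0.549, 0.576, 0.631]), array([0.1  , 0.114, 0.12 ]), array([0.012, 0.03 , 0.037])]
obj [array([0.595, 0.602, 0.614]), array([0.034, 0.043, 0.055]), array([0.012, 0.081, 0.094])]
```

Emit:
{"fn": "apply_moves", "kwargs": {"moves": [0.05, -0.026, -0.024, 0.003, 0, 0, -0.01, 0.05, -0.026, -0.024, 0.003, 0, 0, -0.01, 0.05, -0.026, -0.024, 0.003, 0, 0, -0.01, 0.05, -0.025, -0.025, 0.003, 0, 0, -0.01, 0.05, -0.025, -0.025, 0.003, 0, 0, -0.01, 0.05, -0.025, -0.025, 0.003, 0, 0, -0.01, 0.05, -0.025, -0.025, 0.003, 0, 0, -0.01, 0.05, -0.025, -0.025, 0.003, 0, 0, -0.01], "newtons": 40}}

```text
clock: 0.77
position: [0.3295, 0.2869, 0.2014]
ee_rot: [-0.002, 0.125, 0.992, -0.0]
contact_force: [0.6, -0.2, 0.7]
width: 0.05
```

```bash
sed -i 's/for o in out: print(o)/for o in out: print([float(v) for v in o])/' h.py
python3 - <<'E'
from h import *
show(); plan([.6098,-.1874,.15],down(83.8),16,.05)
E
```

```text
t 0.7667 p [0.3295 0.2869 0.2014] z [-0.005 -0.    -1.   ] phi 75.65 F [ 0.6 -0.2  0.7] w 0.05 q [ 0.56  0.09  1.82  0.    1.23 -0.77]
[0.05, -0.0243, -0.0244, 0.0031, -0.0, -0.0, -0.009]
[0.05, -0.0241, -0.0246, 0.0031, -0.0, -0.0, -0.009]
[0.05, -0.0239, -0.0248, 0.0031, -0.0, -0.0, -0.009]
[0.05, -0.0237, -0.025, 0.0032, -0.0, -0.0, -0.009]
[0.05, -0.0234, -0.0252, 0.0031, -0.0, -0.0, -0.009]
[0.05, -0.0232, -0.0254, 0.0032, -0.0, -0.0, -0.009]
[0.05, -0.023, -0.0257, 0.0031, -0.0, -0.0, -0.009]
[0.05, -0.0228, -0.0259, 0.0032, -0.0, -0.001, -0.009]
[0.05, -0.0225, -0.0261, 0.0032, -0.0, -0.0, -0.009]
[0.05, -0.0223, -0.0263, 0.0032, -0.0, -0.001, -0.009]
[0.05, -0.022, -0.0264, 0.0032, -0.0, -0.0, -0.009]
[0.05, -0.0218, -0.0267, 0.0032, -0.0, -0.001, -0.009]
[0.05, -0.0216, -0.0268, 0.0032, -0.0, -0.0, -0.009]
[0.05, -0.0213, -0.027, 0.0032, -0.0, -0.001, -0.008]
[0.05, -0.0211, -0.0272, 0.0032, -0.001, -0.0, -0.009]
[0.05, -0.0209, -0.0275, 0.0032, -0.0, -0.001, -0.008]
```

Emit:
{"fn": "apply_moves", "kwargs": {"moves": [0.05, -0.024, -0.0245, 0.002, 0, 0, -0.009, 0.05, -0.024, -0.0245, 0.002, 0, 0, -0.009, 0.05, -0.024, -0.025, 0.002, 0, 0, -0.009, 0.05, -0.024, -0.025, 0.002, 0, 0, -0.009, 0.05, -0.0235, -0.025, 0.002, 0, 0, -0.009, 0.05, -0.023, -0.0255, 0.002, 0, 0, -0.009, 0.05, -0.023, -0.0255, 0.002, 0, 0, -0.009, 0.05, -0.023, -0.026, 0.002, 0, 0, -0.009]}}

```text
clock: 1.43
position: [0.4715, 0.0361, 0.1821]
ee_rot: [-0.004, 0.087, 0.996, -0.001]
contact_force: [-0.4, 0.1, 0.4]
width: 0.0502
```

Run:
```python
from h import *
show(); plan([.6098,-.1874,.14],down(83.8),8,.05)
```

```text
t 1.4333 p [0.4715 0.0361 0.1821] z [-0.008 -0.    -1.   ] phi 79.98 F [-0.4  0.1  0.4] w 0.0502 q [-0.07  0.16  1.79 -0.    1.2  -1.47]
[0.05, -0.0219, -0.0245, 0.0051, -0.0, -0.001, -0.008]
[0.05, -0.0217, -0.0247, 0.0052, -0.0, -0.001, -0.008]
[0.05, -0.0215, -0.0248, 0.0052, -0.0, -0.001, -0.008]
[0.05, -0.0213, -0.025, 0.0052, -0.0, -0.001, -0.009]
[0.05, -0.0211, -0.0252, 0.0052, -0.0, -0.001, -0.008]
[0.05, -0.0209, -0.0254, 0.0052, -0.0, -0.001, -0.009]
[0.05, -0.0207, -0.0256, 0.0053, -0.001, -0.001, -0.008]
[0.05, -0.0204, -0.0257, 0.0053, -0.0, -0.001, -0.009]
```

Emit:
{"fn": "apply_moves", "kwargs": {"moves": [0.05, -0.022, -0.0245, 0.005, 0, -0.001, -0.008, 0.05, -0.022, -0.0245, 0.005, 0, -0.001, -0.008, 0.05, -0.0215, -0.025, 0.005, 0, -0.001, -0.008, 0.05, -0.021, -0.025, 0.005, 0, -0.001, -0.008, 0.05, -0.021, -0.025, 0.005, 0, -0.001, -0.008, 0.05, -0.021, -0.0255, 0.005, 0, -0.001, -0.008, 0.05, -0.0205, -0.0255, 0.005, 0, -0.001, -0.008, 0.05, -0.0205, -0.0255, 0.005, 0, -0.001, -0.009]}}

```text
clock: 2.1
position: [0.6126, -0.2005, 0.1368]
ee_rot: [-0.002, 0.055, 0.998, 0.0]
contact_force: [1.2, -0.5, 0.1]
width: 0.0501
```

Run:
```python
from h import *
from rig import imaging
show(); plan([.6098,-.1874,.085],down(83.8),4,.05)
for n in("side","top"):
    d=imaging.get_image(n); np.savez(f"{n}1.npz",**d); u,v=[int(a) for a in proj(d,[.61,-.187,.06])]
    cv2.imwrite(f"pics/{n}1.png",cv2.resize(np.ascontiguousarray(d["image"][max(v-70,0):v+70,u-80:u+80,::-1]),None,fx=4.5,fy=4.2))
```

```text
t 2.1 p [ 0.6126 -0.2005  0.1368] z [-0.004  0.001 -1.   ] phi 83.65 F [ 1.2 -0.5  0.1] w 0.0501 q [-0.42  0.44  1.49 -0.    1.22 -1.88]
[0.05, 0.001, 0.0032, 0.0129, 0.0, -0.001, -0.001]
[0.05, 0.001, 0.0032, 0.013, 0.0, -0.001, -0.001]
[0.05, 0.001, 0.0032, 0.0129, 0.0, -0.001, -0.0]
[0.05, 0.0011, 0.0031, 0.013, 0.001, -0.001, -0.001]
```

View pics/side1.png

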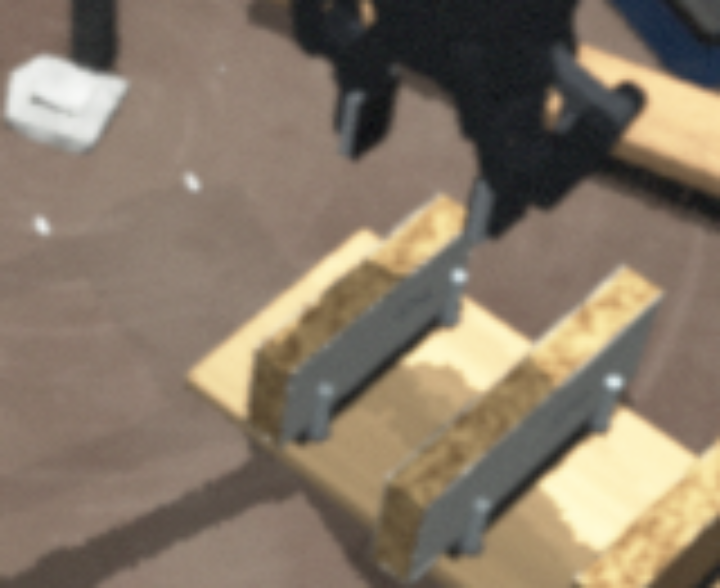

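Emit:
{"fn": "apply_moves", "kwargs": {"moves": [0.05, 0.001, 0.003, 0.012, 0, -0.001, 0, 0.05, 0.001, 0.003, 0.012, 0, -0.001, 0, 0.05, 0.001, 0.003, 0.012, 0, -0.001, 0, 0.05, 0.001, 0.003, 0.008, 0, -0.001, 0, 0.05, 0, 0, 0, 0, 0, 0, 0.05, 0, 0, 0, 0, 0, 0, 0.05, 0, 0, 0, 0, 0, 0, 0.05, 0, 0, 0, 0, 0, 0]}}

```text
clock: 2.87
position: [0.6096, -0.19, 0.0878]
ee_rot: [-0.002, 0.058, 0.998, 0.001]
contact_force: [-0.5, -0.2, 0.3]
width: 0.0499
```

Run:
```python
from h import *
show(); plan([.6098,-.1874,.04],down(83.8),5,.05)
```

```text
t 2.8667 p [ 0.6096 -0.19    0.0878] z [-0.004  0.002 -1.   ] phi 83.29 F [-0.5 -0.2  0.3] w 0.0499 q [-0.41  0.48  1.57 -0.    1.11 -1.86]
[0.05, -0.0, 0.0005, 0.0096, 0.0, -0.001, -0.002]
[0.05, -0.0, 0.0005, 0.0096, 0.0, -0.001, -0.002]
[0.05, -0.0, 0.0005, 0.0095, 0.0, -0.001, -0.002]
[0.05, -0.0, 0.0005, 0.0096, 0.001, -0.001, -0.001]
[0.05, -0.0, 0.0005, 0.0095, 0.0, -0.0, -0.002]
```

Emit:
{"fn": "apply_moves", "kwargs": {"moves": [0.05, 0, 0.0005, 0.01, 0, -0.001, -0.002, 0.05, 0, 0.0005, 0.01, 0, -0.001, -0.002, 0.05, 0, 0.0005, 0.01, 0, -0.001, -0.002, 0.05, 0, 0.0005, 0.009, 0, -0.001, -0.002, 0.05, 0, 0.0005, 0.009, 0, -0.001, -0.002, 0.05, 0, 0, 0, 0, 0, 0, 0.05, 0, 0, 0, 0, 0, 0, 0.05, 0, 0, 0, 0, 0, 0]}}

```text
clock: 3.53
position: [0.6103, -0.1874, 0.0354]
ee_rot: [0.001, 0.053, 0.999, 0.0]
contact_force: [0.3, 0.5, -0.3]
width: 0.0498
```

Emit:
{"fn": "apply_moves", "kwargs": {"moves": [0.01, 0, 0, 0, 0, 0, 0, 0.01, 0, 0, 0, 0, 0, 0, 0.01, 0, 0, 0, 0, 0, 0, 0.01, 0, 0, 0, 0, 0, 0, 0.01, 0, 0, 0, 0, 0, 0, 0.01, 0, 0, 0, 0, 0, 0, 0.01, 0, 0, -0.003, 0, 0, 0, 0.01, 0, 0, -0.006, 0, 0, 0]}}

```text
clock: 4.2
position: [0.6104, -0.1876, 0.0452]
ee_rot: [0.002, 0.053, 0.999, 0.0]
contact_force: [-0.0, 0.2, -0.8]
width: 0.0169
```

Run:
```python
from h import *
show();
```

```text
t 4.2 p [ 0.6104 -0.1876  0.0452] z [ 0.003  0.    -1.   ] phi 83.92 F [-0.   0.2 -0.8] w 0.0169 q [-0.41  0.51  1.62  0.    1.01 -1.87]
```

Emit:
{"fn": "apply_moves", "kwargs": {"moves": [0.01, 0, 0, -0.012, 0, 0, 0, 0.01, 0, 0, -0.015, 0, 0, 0, 0.01, 0, 0, -0.02, 0, 0, 0, 0.01, 0, 0, -0.025, 0, 0, 0, 0.01, 0, 0, -0.025, 0, 0, 0, 0.01, 0, 0, -0.025, 0, 0, 0, 0.01, 0, 0, -0.015, 0, 0, 0, 0.01, 0, 0, -0.005, 0, 0, 0]}}

```text
clock: 4.87
position: [0.6086, -0.1871, 0.196]
ee_rot: [0.0, 0.053, 0.999, 0.001]
contact_force: [0.3, 0.3, -1.0]
width: 0.0168
```

Run:
```python
from h import *
from rig import imaging
show(); plan([.525,-.015,.17],down(14.45),16,.01)
d=imaging.get_image("side"); np.savez(f"side2.npz",**d)
cv2.imwrite(f"pics/side2.png",d["image"][100:420,240:640,::-1])
```

```text
t 4.8667 p [ 0.6086 -0.1871  0.196 ] z [ 0.001  0.001 -1.   ] phi 83.92 F [ 0.3  0.3 -1. ] w 0.0168 q [-0.41  0.39  1.42  0.    1.33 -1.87]
[0.01, 0.0063, 0.0101, 0.0016, 0.0, 0.0, 0.076]
[0.01, 0.0071, 0.0096, 0.0016, 0.0, -0.0, 0.076]
[0.01, 0.0078, 0.0091, 0.0016, 0.0, -0.0, 0.076]
[0.01, 0.0085, 0.0084, 0.0016, 0.0, -0.0, 0.076]
[0.01, 0.0091, 0.0078, 0.0016, 0.0, -0.0, 0.076]
[0.01, 0.0096, 0.0071, 0.0017, 0.0, -0.0, 0.076]
[0.01, 0.0102, 0.0063, 0.0016, 0.0, -0.0, 0.076]
[0.01, 0.0106, 0.0055, 0.0017, 0.0, -0.0, 0.076]
[0.01, 0.011, 0.0047, 0.0016, 0.0, -0.0, 0.076]
[0.01, 0.0113, 0.0039, 0.0017, 0.0, -0.0, 0.075]
[0.01, 0.0116, 0.003, 0.0016, 0.0, -0.0, 0.076]
[0.01, 0.0118, 0.0021, 0.0017, 0.0, -0.0, 0.075]
[0.01, 0.0119, 0.0012, 0.0016, 0.0, -0.0, 0.076]
[0.01, 0.0119, 0.0003, 0.0017, 0.0, -0.0, 0.075]
[0.01, 0.012, -0.0006, 0.0016, 0.001, -0.0, 0.076]
[0.01, 0.0118, -0.0014, 0.0017, 0.0, -0.001, 0.075]
```

View pics/side2.png

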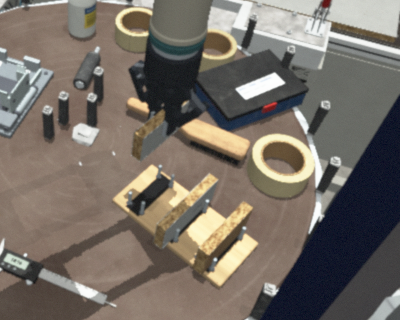

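Run:
```python
from h import *
for n in("top","side"):
    d=dict(np.load(n+"0.npz")); W=cloud(d);x,y,z=[W[...,i] for i in range(3)]
    for a in((.44,.6,-.08,.06),(.46,.56,-.06,.04),(.4,.5,.08,.12),(.5,.6,-.14,-.1),(.3,.4,-.05,.05)):
        m=(x>a[0])&(x<a[1])&(y>a[2])&(y<a[3]); print(n,a,m.sum(),np.percentile(z[m],[5,25,50,75,95]).round(4))
```

```text
top (0.44, 0.6, -0.08, 0.06) 4996 [0.0026 0.0044 0.0057 0.0069 0.0087]
top (0.46, 0.56, -0.06, 0.04) 2230 [0.0027 0.0044 0.0055 0.0067 0.0084]
top (0.4, 0.5, 0.08, 0.12) 898 [0.0011 0.0026 0.0038 0.005  0.0064]
top (0.5, 0.6, -0.14, -0.1) 883 [0.0029 0.0044 0.0056 0.0067 0.0083]
top (0.3, 0.4, -0.05, 0.05) 2280 [-0.0001  0.0015  0.0028  0.0046  0.0086]
side (0.44, 0.6, -0.08, 0.06) 5621 [0.002  0.0038 0.005  0.0062 0.0084]
side (0.46, 0.56, -0.06, 0.04) 2480 [0.0022 0.0037 0.0048 0.006  0.0076]
side (0.4, 0.5, 0.08, 0.12) 956 [0.0005 0.0022 0.0034 0.0044 0.006 ]
side (0.5, 0.6, -0.14, -0.1) 1066 [0.0021 0.0035 0.0046 0.0058 0.0075]
side (0.3, 0.4, -0.05, 0.05) 3114 [-0.0008  0.0009  0.0024  0.0042  0.0083]
```

Emit:
{"fn": "apply_moves", "kwargs": {"moves": [0.01, 0.006, 0.01, 0.001, 0, 0, 0.076, 0.01, 0.007, 0.0095, 0.001, 0, 0, 0.076, 0.01, 0.008, 0.009, 0.001, 0, 0, 0.076, 0.01, 0.0085, 0.0085, 0.001, 0, 0, 0.076, 0.01, 0.009, 0.008, 0.001, 0, 0, 0.076, 0.01, 0.0095, 0.007, 0.001, 0, 0, 0.076, 0.01, 0.01, 0.0065, 0.001, 0, 0, 0.076, 0.01, 0.0105, 0.0055, 0.001, 0, 0, 0.076]}}

```text
clock: 5.58
position: [0.5643, -0.0991, 0.1815]
ee_rot: [-0.003, 0.365, 0.931, -0.0]
contact_force: [-0.7, 0.5, -1.0]
width: 0.0166
```

Run:
```python
from h import *
show(); plan([.525,-.015,.17],down(14.45),8,.01)
```

```text
t 5.5833 p [ 0.5643 -0.0991  0.1815] z [-0.006  0.002 -1.   ] phi 47.24 F [-0.7  0.5 -1. ] w 0.0166 q [-0.3   0.31  1.59  0.    1.25 -1.12]
[0.01, 0.0107, 0.0044, 0.0015, -0.001, -0.001, 0.072]
[0.01, 0.011, 0.0036, 0.0015, -0.0, -0.001, 0.071]
[0.01, 0.0113, 0.0028, 0.0015, -0.0, -0.0, 0.072]
[0.01, 0.0114, 0.002, 0.0015, -0.001, -0.001, 0.071]
[0.01, 0.0115, 0.0012, 0.0014, -0.0, -0.0, 0.072]
[0.01, 0.0116, 0.0003, 0.0014, -0.001, -0.001, 0.071]
[0.01, 0.0116, -0.0005, 0.0015, -0.0, -0.0, 0.072]
[0.01, 0.0116, -0.0013, 0.0014, -0.001, -0.001, 0.071]
```

Emit:
{"fn": "apply_moves", "kwargs": {"moves": [0.01, 0.011, 0.0045, 0.002, 0, -0.001, 0.072, 0.01, 0.011, 0.0035, 0.002, 0, -0.001, 0.072, 0.01, 0.0115, 0.003, 0.002, 0, -0.001, 0.072, 0.01, 0.0115, 0.002, 0.002, 0, -0.001, 0.072, 0.01, 0.0115, 0.001, 0.002, 0, 0, 0.072, 0.01, 0.0115, 0, 0.002, 0, -0.001, 0.072, 0.01, 0.0115, -0.0005, 0.002, 0, 0, 0.072, 0.01, 0.0115, -0.0015, 0.002, 0, -0.001, 0.072]}}

```text
clock: 6.25
position: [0.5161, -0.0087, 0.1559]
ee_rot: [-0.008, 0.626, 0.78, -0.006]
contact_force: [0.6, 0.7, -1.1]
width: 0.0164
```

Run:
```python
from h import *
show(); 
R=down(14.45,-45); z=R.as_matrix()[:,2]; y0=np.array([np.cos(np.radians(14.45)),np.sin(np.radians(14.45)),0])
b=np.array([.505,-.015,0])+.028*y0; ax=b+np.array([0,0,.0067])+0*y0
T=ax-.0214*z; print("final",T)
plan(T+[0,0,.06],R,8,.01)
```

```text
t 6.25 p [ 0.5161 -0.0087  0.1559] z [-0.02   0.001 -1.   ] phi 12.49 F [ 0.6  0.7 -1.1] w 0.0164 q [-0.15  0.25  1.73 -0.    1.17 -0.37]
final [ 0.51746085 -0.011789    0.02183209]
[0.01, -0.0005, 0.0003, 0.0093, -0.101, 0.001, -0.004]
[0.01, -0.0005, -0.0007, 0.0092, -0.1, 0.001, -0.004]
[0.01, -0.0005, -0.0016, 0.0091, -0.101, 0.001, -0.004]
[0.01, -0.0004, -0.0025, 0.0089, -0.1, 0.001, -0.004]
[0.01, -0.0005, -0.0034, 0.0086, -0.101, 0.001, -0.005]
[0.01, -0.0004, -0.0043, 0.0082, -0.1, 0.001, -0.004]
[0.01, -0.0004, -0.005, 0.0078, -0.101, 0.001, -0.005]
[0.01, -0.0004, -0.0058, 0.0072, -0.1, 0.002, -0.004]
```

Emit:
{"fn": "apply_moves", "kwargs": {"moves": [0.01, -0.0005, 0, 0.008, -0.1, 0.001, -0.004, 0.01, -0.0005, -0.001, 0.008, -0.1, 0.001, -0.004, 0.01, -0.0005, -0.0015, 0.008, -0.1, 0.001, -0.004, 0.01, -0.0005, -0.0025, 0.008, -0.1, 0.001, -0.004, 0.01, -0.0005, -0.0035, 0.0085, -0.1, 0.001, -0.004, 0.01, -0.0005, -0.0045, 0.008, -0.1, 0.001, -0.004, 0.01, -0.0005, -0.005, 0.008, -0.1, 0.001, -0.004, 0.01, -0.0005, -0.006, 0.007, -0.1, 0.001, -0.004]}}

```text
clock: 6.92
position: [0.5153, 0.0072, 0.1005]
ee_rot: [0.161, 0.582, 0.759, 0.242]
contact_force: [-0.2, 1.3, 0.1]
width: 0.0164
```

Run:
```python
from h import *
from rig import imaging
show(); plan([.5175,-.0118,.035],down(14.45,-45),6,.01)
d=imaging.get_image("side"); np.savez(f"side3.npz",**d)
cv2.imwrite(f"pics/side3.png",cv2.resize(np.ascontiguousarray(d["image"][120:320,180:430,::-1]),None,fx=3,fy=3))
```

```text
t 6.9167 p [0.5153 0.0072 0.1005] z [ 0.527  0.18  -0.831] phi 14.22 F [-0.2  1.3  0.1] w 0.0164 q [-0.39  0.14  2.28  1.01  0.45 -1.52]
[0.01, -0.0036, -0.0064, 0.0087, -0.033, -0.007, -0.001]
[0.01, -0.0035, -0.0067, 0.0085, -0.033, -0.007, -0.001]
[0.01, -0.0034, -0.007, 0.0083, -0.033, -0.007, -0.001]
[0.01, -0.0034, -0.0072, 0.0081, -0.033, -0.007, -0.002]
[0.01, -0.0033, -0.0075, 0.0078, -0.032, -0.007, -0.001]
[0.01, -0.0032, -0.0078, 0.0077, -0.033, -0.007, -0.002]
```

View pics/side3.png

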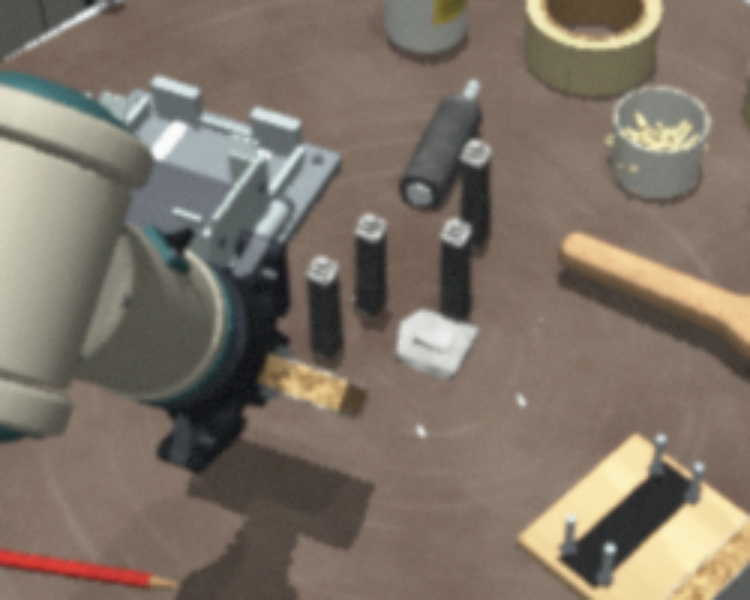

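Run:
```python
from h import *
print(state()[2].as_matrix().round(3))
R=down(14.45,-35); z=R.as_matrix()[:,2]; y0=np.array([np.cos(np.radians(14.45)),np.sin(np.radians(14.45)),0])
b=np.array([.505,-.012,0])+.028*y0; ax=b+np.array([0,0,.0095*np.sin(np.radians(35))])
T=ax-.0214*z; print("final",T)
plan(T+[0,0,.01],R,16,.01)
```

```text
[[-0.271  0.807  0.524]
 [ 0.962  0.204  0.183]
 [ 0.04   0.554 -0.832]]
final [ 0.520228   -0.00807595  0.02297883]
[0.01, -0.0013, -0.0021, 0.0035, -0.002, -0.003, -0.0]
[0.01, -0.0012, -0.0021, 0.0035, -0.001, -0.003, -0.0]
[0.01, -0.0012, -0.0021, 0.0035, -0.002, -0.003, -0.0]
[0.01, -0.0012, -0.0022, 0.0034, -0.001, -0.003, -0.0]
[0.01, -0.0012, -0.0021, 0.0035, -0.002, -0.003, -0.0]
[0.01, -0.0012, -0.0022, 0.0034, -0.001, -0.003, -0.0]
[0.01, -0.0012, -0.0022, 0.0035, -0.002, -0.003, -0.0]
[0.01, -0.0012, -0.0022, 0.0034, -0.001, -0.003, -0.0]
[0.01, -0.0012, -0.0022, 0.0035, -0.002, -0.003, -0.001]
[0.01, -0.0012, -0.0022, 0.0034, -0.001, -0.003, -0.0]
[0.01, -0.0012, -0.0022, 0.0035, -0.002, -0.003, -0.001]
[0.01, -0.0011, -0.0022, 0.0035, -0.001, -0.003, -0.0]
[0.01, -0.0011, -0.0022, 0.0034, -0.002, -0.002, -0.001]
[0.01, -0.0011, -0.0022, 0.0035, -0.001, -0.003, -0.0]
[0.01, -0.0011, -0.0021, 0.0034, -0.002, -0.002, -0.001]
[0.01, -0.0012, -0.0022, 0.0035, -0.001, -0.003, -0.0]
```

Emit:
{"fn": "apply_moves", "kwargs": {"moves": [0.01, -0.002, -0.004, 0.006, -0.002, -0.006, 0, 0.01, -0.002, -0.004, 0.006, -0.002, -0.006, 0, 0.01, -0.002, -0.004, 0.006, -0.002, -0.006, 0, 0.01, -0.002, -0.004, 0.006, -0.002, -0.006, 0, 0.01, -0.002, -0.004, 0.006, -0.002, -0.006, 0, 0.01, -0.002, -0.004, 0.006, -0.002, -0.005, 0, 0.01, -0.002, -0.003, 0.005, -0.002, -0.005, 0, 0.01, -0.002, -0.002, 0.003, 0, 0, 0]}}

```text
clock: 7.63
position: [0.5122, -0.0063, 0.0391]
ee_rot: [0.173, 0.59, 0.754, 0.231]
contact_force: [-0.5, 0.0, -1.8]
width: 0.0165
```

Run:
```python
from h import *
show();print(state()[2].as_matrix().round(3))
plan([.5202,-.0081,.025],down(14.45,-34),8,.01)
```

```text
t 7.6333 p [ 0.5122 -0.0063  0.0391] z [ 0.534  0.144 -0.833] phi 13.59 F [-0.5  0.  -1.8] w 0.0165 q [-0.4   0.27  2.38  1.55  0.35 -2.11]
[[-0.242  0.81   0.534]
 [ 0.97   0.196  0.144]
 [ 0.012  0.553 -0.833]]
[0.01, -0.0005, -0.0002, 0.002, -0.001, -0.001, -0.002]
[0.01, -0.0005, -0.0002, 0.002, -0.001, -0.001, -0.001]
[0.01, -0.0005, -0.0002, 0.002, -0.001, -0.001, -0.002]
[0.01, -0.0005, -0.0002, 0.002, -0.001, -0.001, -0.001]
[0.01, -0.0004, -0.0002, 0.0019, -0.001, -0.0, -0.002]
[0.01, -0.0005, -0.0003, 0.002, -0.001, -0.001, -0.001]
[0.01, -0.0004, -0.0002, 0.0019, -0.001, -0.0, -0.002]
[0.01, -0.0005, -0.0003, 0.002, -0.0, -0.001, -0.001]
```

Emit:
{"fn": "apply_moves", "kwargs": {"moves": [0.01, 0, -0.0015, 0.003, -0.001, -0.001, -0.001, 0.01, 0, -0.0015, 0.003, -0.001, -0.001, -0.001, 0.01, 0, -0.001, 0.002, -0.001, -0.001, -0.001, 0.01, 0, -0.001, 0.002, -0.001, -0.001, -0.001, 0.01, 0, -0.001, 0.0015, 0, 0, 0, 0.01, 0, -0.001, 0.0015, 0, 0, 0, 0.01, 0, 0, 0, 0, 0, 0, 0.01, 0, 0, 0, 0, 0, 0]}}

```text
clock: 8.3
position: [0.5133, -0.0048, 0.0233]
ee_rot: [0.174, 0.591, 0.754, 0.231]
contact_force: [0.5, -0.4, -0.5]
width: 0.0167
```

Run:
```python
from h import *
from rig import imaging
show()
d=imaging.get_image("side"); np.savez(f"side4.npz",**d)
cv2.imwrite(f"pics/side4.png",cv2.resize(np.ascontiguousarray(d["image"][160:320,180:380,::-1]),None,fx=4,fy=3.7))
```

```text
t 8.3 p [ 0.5133 -0.0048  0.0233] z [ 0.535  0.142 -0.833] phi 13.62 F [ 0.5 -0.4 -0.5] w 0.0167 q [-0.39  0.32  2.4   1.73  0.35 -2.29]
```

View pics/side4.png

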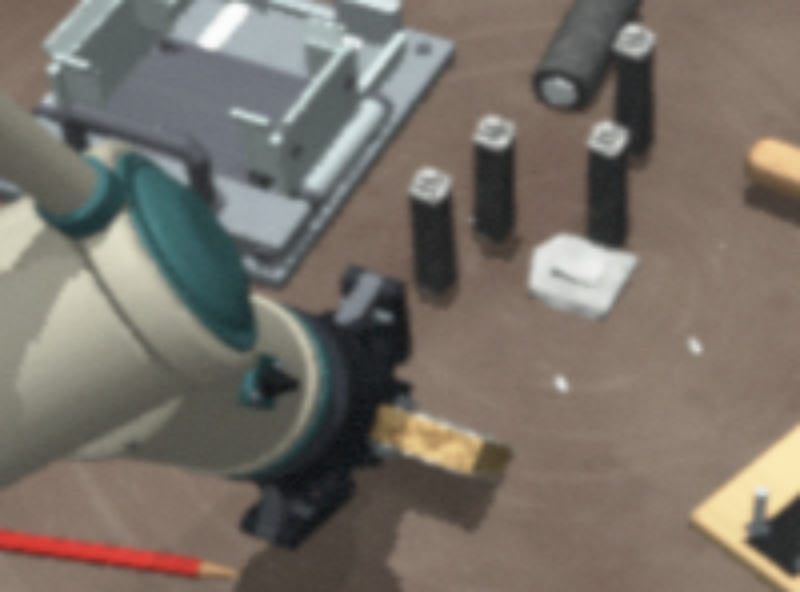

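Emit:
{"fn": "apply_moves", "kwargs": {"moves": [0.01, 0, -0.0006, 0.001, 0, 0, 0, 0.01, 0, -0.0006, 0.001, 0, 0, 0, 0.01, 0, 0, 0, 0, 0, 0, 0.01, 0, 0, 0, 0, 0, 0, 0.028, 0, 0, 0, 0, 0, 0, 0.028, 0, 0, 0, 0, 0, 0, 0.028, 0, 0, 0, 0, 0, 0, 0.028, 0, 0, 0, 0, 0, 0]}}

```text
clock: 9.02
position: [0.5133, -0.0045, 0.0222]
ee_rot: [0.175, 0.59, 0.754, 0.231]
contact_force: [-0.5, 0.3, 0.3]
width: 0.0279
```

Run:
```python
from h import *
from rig import imaging
show()
d=imaging.get_image("side"); np.savez(f"side5.npz",**d)
cv2.imwrite(f"pics/side5.png",cv2.resize(np.ascontiguousarray(d["image"][160:320,180:380,::-1]),None,fx=4,fy=3.7))
```

```text
t 9.0167 p [ 0.5133 -0.0045  0.0222] z [ 0.536  0.142 -0.832] phi 13.66 F [-0.5  0.3  0.3] w 0.0279 q [-0.39  0.32  2.4   1.75  0.35 -2.31]
```

View pics/side5.png

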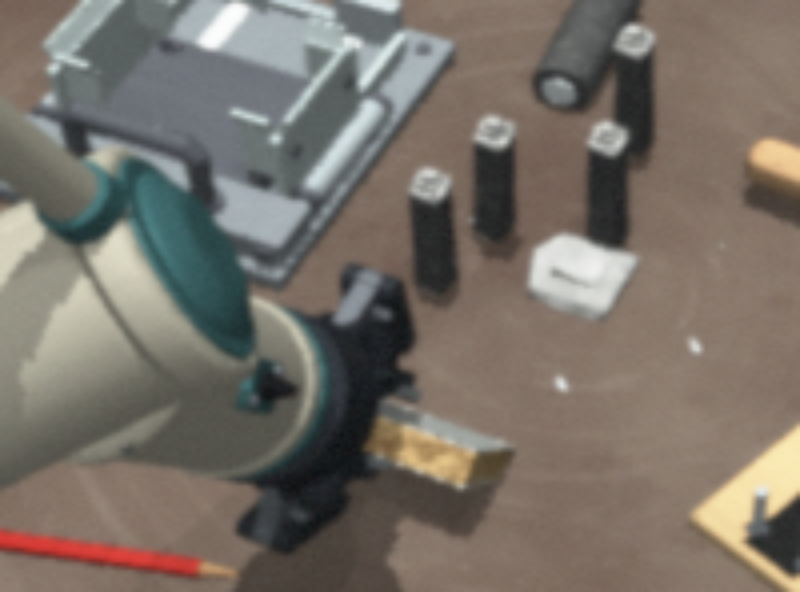

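Emit:
{"fn": "apply_moves", "kwargs": {"moves": [0.028, 0, 0, -0.006, 0, 0, 0, 0.028, 0, 0, -0.01, 0, 0, 0, 0.028, 0, 0, -0.012, 0, 0, 0, 0.028, 0, 0, -0.012, 0, 0, 0, 0.028, 0, 0, -0.012, 0, 0, 0, 0.028, 0, 0, -0.012, 0, 0, 0, 0.028, 0, 0, -0.014, 0, 0, 0, 0.028, 0, 0, -0.014, 0, 0, 0]}}

```text
clock: 9.73
position: [0.4611, -0.0165, 0.0973]
ee_rot: [0.169, 0.591, 0.754, 0.23]
contact_force: [-0.6, 0.3, 0.4]
width: 0.0282
```

Run:
```python
from h import *
from rig import imaging
show()
d=imaging.get_image("side"); np.savez(f"side6.npz",**d)
cv2.imwrite(f"pics/side6.png",cv2.resize(np.ascontiguousarray(d["image"][140:320,150:380,::-1]),None,fx=3.4,fy=3.3))
```

```text
t 9.7333 p [ 0.4611 -0.0165  0.0973] z [ 0.526  0.148 -0.837] phi 13.46 F [-0.6  0.3  0.4] w 0.0282 q [-0.51  0.07  2.37  1.02  0.47 -1.63]
```

View pics/side6.png

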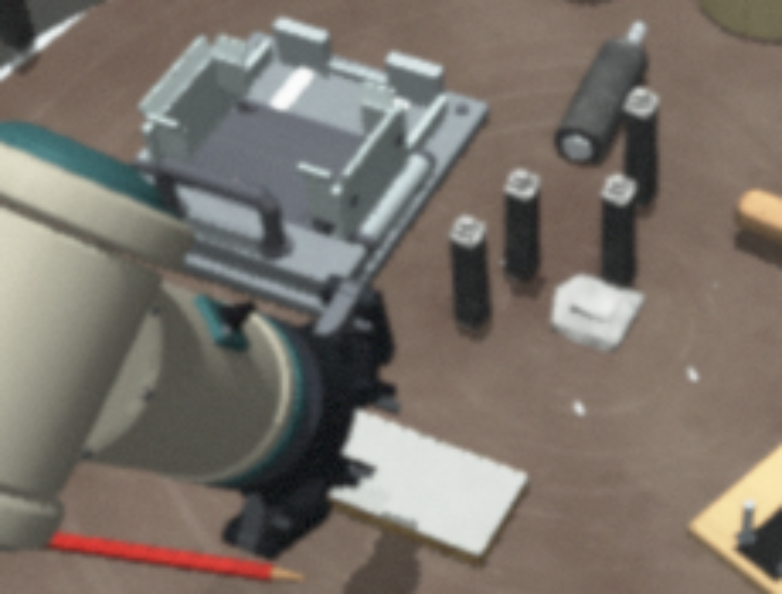

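Run:
```python
from h import *
plan([.44,-.02,.17],down(14.45),8,.075)
```

```text
[0.075, 0.0004, 0.0026, -0.0089, 0.073, -0.002, -0.001]
[0.075, 0.0004, 0.002, -0.009, 0.073, -0.002, -0.001]
[0.075, 0.0003, 0.0013, -0.0092, 0.072, -0.002, -0.001]
[0.075, 0.0003, 0.0007, -0.0092, 0.073, -0.002, -0.002]
[0.075, 0.0003, -0.0, -0.0093, 0.072, -0.001, -0.001]
[0.075, 0.0003, -0.0007, -0.0092, 0.073, -0.001, -0.002]
[0.075, 0.0003, -0.0013, -0.0091, 0.072, -0.002, -0.001]
[0.075, 0.0003, -0.002, -0.0091, 0.073, -0.001, -0.002]
```

Emit:
{"fn": "apply_moves", "kwargs": {"moves": [0.075, 0, 0.0025, -0.012, 0.073, -0.002, -0.001, 0.075, 0, 0.002, -0.012, 0.073, -0.002, -0.001, 0.075, 0, 0.001, -0.012, 0.073, -0.002, -0.001, 0.075, 0, 0.001, -0.012, 0.073, -0.002, -0.002, 0.075, 0, 0, -0.012, 0.073, -0.001, -0.001, 0.075, 0, -0.001, -0.012, 0.073, -0.001, -0.002, 0.075, 0, -0.001, -0.012, 0.073, -0.002, -0.001, 0.075, 0, -0.002, -0.01, 0.073, -0.001, -0.002]}}

```text
clock: 10.45
position: [0.4285, -0.0181, 0.1737]
ee_rot: [0.008, 0.61, 0.792, 0.028]
contact_force: [0.7, 0.4, -0.1]
width: 0.0751
```

Run:
```python
from h import *
from rig import imaging
show()
for n in("side","top"):
    d=imaging.get_image(n); np.savez(n+"7.npz",**d); W=cloud(d);x,y,z=[W[...,i] for i in range(3)]
    cv2.imwrite(f"pics/{n}7.png",d["image"][:,:,::-1])
    m=((x>.42)&(x<.6)&(y>-.09)&(y<.07)&(z>.0135)&(z<.03)).astype(np.uint8);k,l,s,c=cv2.connectedComponentsWithStats(m)
    for i in range(1,k):
        if s[i,4]>100:
            p=np.stack([x[l==i],y[l==i]],-1).astype(np.float32)*1000; print(n,s[i,4],cv2.minAreaRect(p),np.median(z[l==i]),p.mean(0))
```

```text
t 10.45 p [ 0.4285 -0.0181  0.1737] z [ 0.047  0.035 -0.998] phi 14.81 F [ 0.7  0.4 -0.1] w 0.0751 q [-0.24  0.07  1.92  0.05  1.11 -0.53]
side 1658 ((493.0438537597656, -8.860774993896484), (58.704566955566406, 111.3966293334961), 13.326769828796387) 0.017595042969826575 [491.9921   -10.343524]
top 1254 ((490.8927307128906, -10.461746215820312), (56.218692779541016, 109.88499450683594), 13.205520629882812) 0.018355814208680744 [493.54117  -11.242409]
```

View pics/top7.png

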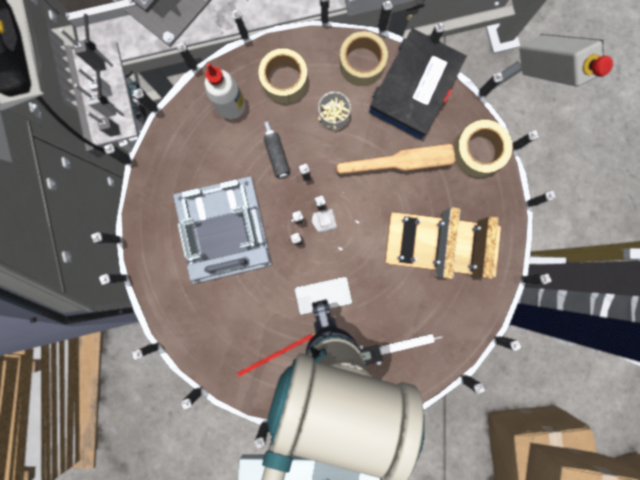

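Run:
```python
from h import *
plan([.492,-.010,.06],down(13.25),8,.075)
```

```text
[0.075, -0.0013, 0.0066, 0.0147, 0.008, -0.003, 0.004]
[0.075, -0.0012, 0.0067, 0.0146, 0.008, -0.003, 0.004]
[0.075, -0.0011, 0.0068, 0.0146, 0.007, -0.003, 0.004]
[0.075, -0.001, 0.007, 0.0145, 0.008, -0.003, 0.004]
[0.075, -0.001, 0.0071, 0.0145, 0.007, -0.002, 0.004]
[0.075, -0.0009, 0.0072, 0.0144, 0.008, -0.003, 0.003]
[0.075, -0.0009, 0.0073, 0.0143, 0.007, -0.002, 0.004]
[0.075, -0.0008, 0.0073, 0.0143, 0.008, -0.003, 0.003]
```

Emit:
{"fn": "apply_moves", "kwargs": {"moves": [0.075, -0.0015, 0.01, 0.014, 0.01, -0.003, 0.004, 0.075, -0.001, 0.01, 0.014, 0.01, -0.003, 0.004, 0.075, -0.001, 0.01, 0.014, 0.01, -0.003, 0.004, 0.075, -0.001, 0.01, 0.014, 0.01, -0.003, 0.004, 0.075, -0.001, 0.007, 0.014, 0.008, -0.003, 0.004, 0.075, -0.001, 0.005, 0.014, 0.005, -0.003, 0.003, 0.075, 0, 0.002, 0.008, 0, 0, 0, 0.075, 0, 0, 0, 0, 0, 0]}}

```text
clock: 11.22
position: [0.4844, -0.0029, 0.0717]
ee_rot: [-0.005, 0.616, 0.788, 0.009]
contact_force: [-0.8, 0.4, -0.8]
width: 0.075
```

Run:
```python
from h import *
show();plan([.492,-.010,.012],down(13.25),6,.075)
```

```text
t 11.2167 p [ 0.4844 -0.0029  0.0717] z [ 0.004  0.02  -1.   ] phi 13.94 F [-0.8  0.4 -0.8] w 0.075 q [-0.17  0.29  1.93  0.03  0.92 -0.42]
[0.075, -0.0016, 0.0009, 0.0099, 0.001, -0.003, 0.002]
[0.075, -0.0016, 0.0009, 0.0099, 0.001, -0.003, 0.002]
[0.075, -0.0016, 0.0009, 0.0099, 0.002, -0.003, 0.002]
[0.075, -0.0015, 0.0009, 0.01, 0.001, -0.003, 0.002]
[0.075, -0.0015, 0.0009, 0.0099, 0.002, -0.003, 0.002]
[0.075, -0.0015, 0.0009, 0.01, 0.001, -0.004, 0.002]
```

Emit:
{"fn": "apply_moves", "kwargs": {"moves": [0.075, -0.003, 0.002, 0.008, 0.002, -0.005, 0.003, 0.075, -0.002, 0.001, 0.009, 0.002, -0.004, 0.003, 0.075, -0.002, 0.001, 0.009, 0.002, -0.004, 0.002, 0.075, -0.001, 0.001, 0.009, 0.001, -0.003, 0.002, 0.075, -0.001, 0.001, 0.009, 0.001, -0.003, 0.002, 0.075, 0, 0, 0.006, 0, 0, 0, 0.075, 0, 0, 0, 0, 0, 0, 0.075, 0, 0, 0, 0, 0, 0]}}

```text
clock: 11.88
position: [0.4907, -0.0106, 0.0165]
ee_rot: [0.0, 0.622, 0.783, 0.0]
contact_force: [-0.3, 0.3, -0.3]
width: 0.075
```

Run:
```python
from h import *
show();plan([.492,-.010,.004],down(13.25),4,.075)
```

```text
t 11.8833 p [ 0.4907 -0.0106  0.0165] z [ 0.  0. -1.] phi 13.14 F [-0.3  0.3 -0.3] w 0.075 q [-0.16  0.38  1.98  0.    0.78 -0.39]
[0.075, 0.0001, 0.0003, 0.0031, 0.0, -0.0, -0.0]
[0.075, 0.0001, 0.0004, 0.0031, 0.0, -0.0, -0.001]
[0.075, 0.0001, 0.0003, 0.0031, 0.0, -0.0, -0.0]
[0.075, 0.0, 0.0004, 0.0032, 0.0, -0.0, -0.001]
```

Emit:
{"fn": "apply_moves", "kwargs": {"moves": [0.075, 0, 0.0003, 0.003, 0, 0, 0, 0.075, 0, 0.0003, 0.003, 0, 0, 0, 0.075, 0, 0.0003, 0.003, 0, 0, 0, 0.075, 0, 0.0003, 0.003, 0, 0, 0, 0.075, 0, 0, 0, 0, 0, 0, 0.04, 0, 0, 0, 0, 0, 0, 0.04, 0, 0, 0, 0, 0, 0, 0.04, 0, 0, 0, 0, 0, 0]}}

```text
clock: 12.55
position: [0.4932, -0.0103, 0.0048]
ee_rot: [0.001, 0.621, 0.784, 0.001]
contact_force: [-0.4, 0.5, -1.2]
width: 0.0538
```

Emit:
{"fn": "apply_moves", "kwargs": {"moves": [0.04, 0, 0, 0, 0, 0, 0, 0.04, 0, 0, 0, 0, 0, 0, 0.04, 0, 0, -0.005, 0, 0, 0, 0.04, 0, 0, -0.01, 0, 0, 0, 0.04, 0, 0, -0.015, 0, 0, 0, 0.04, 0, 0, -0.02, 0, 0, 0, 0.04, 0, 0, -0.02, 0, 0, 0, 0.04, 0, 0, -0.02, 0, 0, 0]}}

```text
clock: 13.22
position: [0.4884, -0.0097, 0.0948]
ee_rot: [-0.004, 0.621, 0.783, -0.002]
contact_force: [0.3, 0.1, -0.5]
width: 0.0538
```

Run:
```python
from h import *
from rig import imaging
show(); 
d=imaging.get_image("side"); np.savez(f"side8.npz",**d)
cv2.imwrite(f"pics/side8.png",cv2.resize(np.ascontiguousarray(d["image"][80:320,130:430,::-1]),None,fx=2.6,fy=2.4))
```

```text
t 13.2167 p [ 0.4884 -0.0097  0.0948] z [-0.009  0.002 -1.   ] phi 13.15 F [ 0.3  0.1 -0.5] w 0.0538 q [-0.16  0.27  1.89  0.    0.99 -0.39]
```

View pics/side8.png

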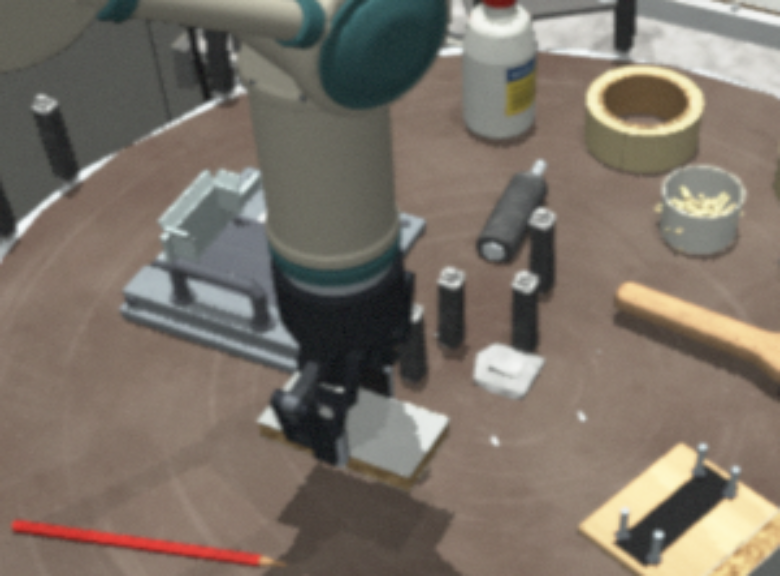

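Run:
```python
from h import *
a=plan([.495,.01,.165],down(14.45),3,.04)
plan([.6137,.2023,.165],down(14.45),10,.04,a)
```

```text
[0.04, 0.0062, 0.0027, -0.0221, -0.001, -0.0, -0.007]
[0.04, 0.0062, 0.0028, -0.0221, -0.0, -0.0, -0.008]
[0.04, 0.0063, 0.0028, -0.0221, -0.001, -0.001, -0.007]
[0.04, 0.0157, 0.0163, -0.0, 0.0, 0.0, -0.0]
[0.04, 0.0157, 0.0163, -0.0, 0.0, 0.0, -0.0]
[0.04, 0.0157, 0.0163, -0.0, 0.0, 0.0, -0.0]
[0.04, 0.0156, 0.0163, -0.0, 0.0, 0.0, -0.0]
[0.04, 0.0157, 0.0163, -0.0, 0.0, 0.0, -0.0]
[0.04, 0.0156, 0.0163, -0.0, 0.0, 0.0, -0.0]
[0.04, 0.0157, 0.0163, -0.0, 0.0, 0.0, -0.0]
[0.04, 0.0156, 0.0162, -0.0, 0.0, 0.0, -0.0]
[0.04, 0.0157, 0.0163, -0.0, 0.0, 0.0, -0.0]
[0.04, 0.0156, 0.0162, -0.0, 0.0, 0.0, -0.0]
```

Emit:
{"fn": "apply_moves", "kwargs": {"moves": [0.04, 0.006, 0.003, -0.022, 0, 0, -0.007, 0.04, 0.006, 0.003, -0.022, 0, 0, -0.008, 0.04, 0.006, 0.003, -0.02, 0, 0, -0.007, 0.04, 0.015, 0.016, 0, 0, 0, 0, 0.04, 0.015, 0.016, 0, 0, 0, 0, 0.04, 0.015, 0.016, 0, 0, 0, 0, 0.04, 0.015, 0.016, 0, 0, 0, 0, 0.04, 0.015, 0.016, 0, 0, 0, 0]}}

```text
clock: 13.93
position: [0.555, 0.1028, 0.1706]
ee_rot: [0.002, 0.615, 0.789, 0.001]
contact_force: [-0.0, -0.6, -1.0]
width: 0.0536
```

Run:
```python
from h import *
show();plan([.6137,.2023,.15],down(14.45),6,.04)
```

```text
t 13.9333 p [0.555  0.1028 0.1706] z [ 0.005 -0.002 -1.   ] phi 14.13 F [-0.  -0.6 -1. ] w 0.0536 q [ 0.06  0.3   1.63 -0.    1.21 -0.18]
[0.04, 0.0137, 0.0135, 0.0035, 0.001, 0.001, -0.001]
[0.04, 0.0137, 0.0135, 0.0034, 0.001, 0.0, -0.001]
[0.04, 0.0137, 0.0136, 0.0034, 0.001, 0.001, -0.001]
[0.04, 0.0136, 0.0136, 0.0035, 0.0, 0.0, -0.001]
[0.04, 0.0136, 0.0136, 0.0034, 0.001, 0.001, -0.001]
[0.04, 0.0137, 0.0136, 0.0035, 0.0, 0.0, -0.001]
```

Emit:
{"fn": "apply_moves", "kwargs": {"moves": [0.04, 0.0135, 0.0135, 0.003, 0.001, 0.001, -0.001, 0.04, 0.0135, 0.0135, 0.003, 0.001, 0, -0.001, 0.04, 0.0135, 0.0135, 0.003, 0.001, 0.001, -0.001, 0.04, 0.0135, 0.0135, 0.003, 0, 0, -0.001, 0.04, 0.0115, 0.0115, 0.003, 0.001, 0, -0.001, 0.04, 0.006, 0.006, 0.003, 0, 0, -0.001, 0.04, 0, 0, 0, 0, 0, 0, 0.04, 0, 0, 0, 0, 0, 0]}}

```text
clock: 14.6
position: [0.6095, 0.1981, 0.1505]
ee_rot: [0.0, 0.61, 0.792, -0.0]
contact_force: [-0.0, -0.4, -1.0]
width: 0.0536
```

Run:
```python
from h import *
from rig import imaging
show();plan([.6137,.2023,.105],down(14.45),4,.04)
P=state()[1]
for n in("side","top"):
    d=imaging.get_image(n); np.savez(n+"9.npz",**d); W=cloud(d);x,y,z=[W[...,i] for i in range(3)]
    m=((abs(x-P[0])<.09)&(abs(y-P[1])<.09)&(z>P[2]+.004)&(z<P[2]+.02)).astype(np.uint8)
    p=np.stack([x[m>0],y[m>0]],-1).astype(np.float32)*1000; print(n,len(p),cv2.minAreaRect(p) if len(p)>4 else 0)
    u,v=[int(a) for a in proj(d,[.61,.2,.1])]
    cv2.imwrite(f"pics/{n}9.png",cv2.resize(np.ascontiguousarray(d["image"][max(v-70,0):v+70,max(u-80,0):u+80,::-1]),None,fx=4.5,fy=4.2))
```

```text
t 14.6 p [0.6095 0.1981 0.1505] z [-0. -0. -1.] phi 14.75 F [-0.  -0.4 -1. ] w 0.0536 q [ 0.21  0.42  1.48 -0.    1.24 -0.05]
[0.04, 0.0008, 0.0013, 0.0114, -0.0, 0.0, 0.001]
[0.04, 0.0007, 0.0013, 0.0114, -0.0, 0.0, 0.001]
[0.04, 0.0008, 0.0013, 0.0113, -0.0, 0.0, 0.002]
[0.04, 0.0007, 0.0013, 0.0114, -0.0, 0.0, 0.001]
side 1037 ((605.5512084960938, 198.166259765625), (75.0314712524414, 112.88653564453125), 14.5390043258667)
top 944 ((604.9483032226562, 196.51507568359375), (72.91915893554688, 109.79956817626953), 13.951952934265137)
```

View pics/side9.png

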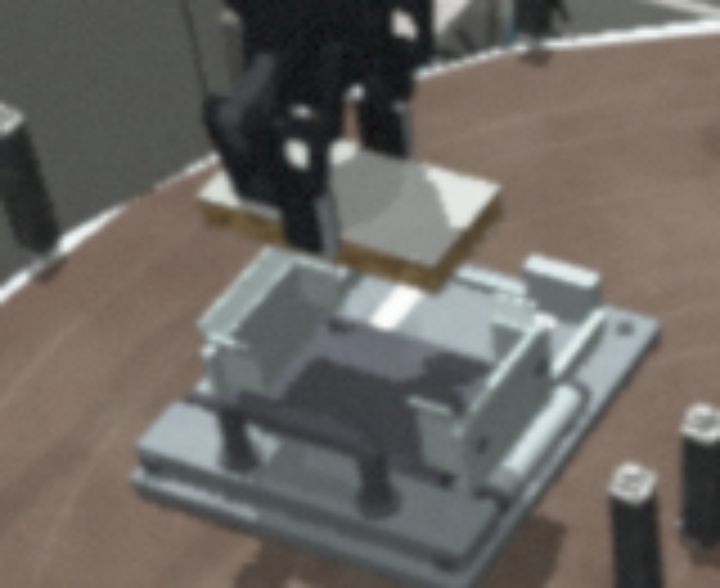

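View pics/top9.png

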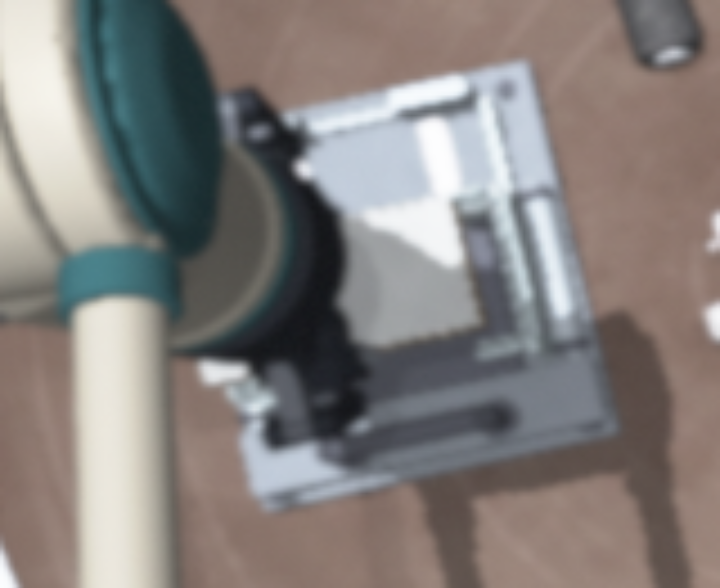

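Emit:
{"fn": "apply_moves", "kwargs": {"moves": [0.04, 0.001, 0.0015, 0.01, 0, 0, 0.002, 0.04, 0.001, 0.0015, 0.01, 0, 0, 0.002, 0.04, 0.001, 0.0015, 0.01, 0, 0, 0.001, 0.04, 0, 0.001, 0.008, 0, 0, 0, 0.04, 0, 0, 0.004, 0, 0, 0, 0.04, 0, 0, 0, 0, 0, 0, 0.04, 0, 0, 0, 0, 0, 0, 0.04, 0, 0, 0, 0, 0, 0]}}

```text
clock: 15.37
position: [0.6121, 0.1982, 0.1038]
ee_rot: [-0.001, 0.615, 0.789, -0.002]
contact_force: [0.2, 0.3, 0.0]
width: 0.0538
```

Run:
```python
from h import *
show();plan([.6137,.2023,.07],down(14.45),5,.04)
```

```text
t 15.3667 p [0.6121 0.1982 0.1038] z [-0.003 -0.002 -1.   ] phi 14.16 F [0.2 0.3 0. ] w 0.0538 q [ 0.21  0.47  1.53 -0.    1.14 -0.04]
[0.04, 0.0007, 0.0005, 0.0068, -0.001, 0.0, -0.001]
[0.04, 0.0007, 0.0005, 0.0067, -0.001, 0.0, -0.001]
[0.04, 0.0007, 0.0005, 0.0068, -0.0, 0.0, -0.001]
[0.04, 0.0008, 0.0006, 0.0067, -0.001, 0.001, -0.001]
[0.04, 0.0007, 0.0005, 0.0068, -0.0, 0.0, -0.001]
```

Emit:
{"fn": "apply_moves", "kwargs": {"moves": [0.04, 0.0015, 0.001, 0, -0.001, 0.001, -0.002, 0.04, 0.0015, 0.001, 0, -0.001, 0, -0.001, 0.04, 0.0015, 0.001, 0.003, -0.001, 0, -0.001, 0.04, 0, 0, 0.005, 0, 0, 0, 0.04, 0, 0, 0.005, 0, 0, 0, 0.04, 0, 0, 0, 0, 0, 0, 0.04, 0, 0, 0, 0, 0, 0, 0.04, 0, 0, 0, 0, 0, 0]}}

```text
clock: 16.03
position: [0.6151, 0.2044, 0.091]
ee_rot: [0.001, 0.613, 0.79, 0.001]
contact_force: [-0.6, 0.6, -0.5]
width: 0.0539
```

Run:
```python
from h import *
show();plan([.6137,.2023,.05],down(14.45),8,.04)
```

```text
t 16.0333 p [0.6151 0.2044 0.091 ] z [ 0.003  0.001 -1.   ] phi 14.44 F [-0.6  0.6 -0.5] w 0.0539 q [ 0.21  0.48  1.54 -0.    1.11 -0.04]
[0.04, -0.0002, -0.0003, 0.0051, 0.0, 0.0, -0.0]
[0.04, -0.0002, -0.0002, 0.0051, 0.0, 0.0, -0.0]
[0.04, -0.0002, -0.0003, 0.0051, 0.001, 0.0, -0.0]
[0.04, -0.0002, -0.0002, 0.0051, 0.0, 0.0, -0.0]
[0.04, -0.0002, -0.0002, 0.0051, 0.001, 0.0, -0.0]
[0.04, -0.0002, -0.0003, 0.0052, 0.0, 0.0, -0.0]
[0.04, -0.0002, -0.0002, 0.0051, 0.001, 0.0, -0.0]
[0.04, -0.0003, -0.0003, 0.0052, 0.0, 0.0, -0.0]
```

Emit:
{"fn": "apply_moves", "kwargs": {"moves": [0.04, -0.0005, -0.0005, 0.005, 0, 0, 0, 0.04, -0.0005, -0.0005, 0.005, 0, 0, 0, 0.04, 0, -0.0005, 0.005, 0, 0, 0, 0.04, 0, 0, 0.005, 0, 0, 0, 0.04, 0, 0, 0.004, 0, 0, 0, 0.04, 0, 0, 0.003, 0, 0, 0, 0.04, 0, 0, 0, 0, 0, 0, 0.04, 0, 0, 0, 0, 0, 0]}}

```text
clock: 16.7
position: [0.6134, 0.2026, 0.0604]
ee_rot: [0.001, 0.613, 0.79, 0.001]
contact_force: [0.4, 1.3, -0.5]
width: 0.0538
```

Run:
```python
from h import *
from rig import imaging
show();plan([.6137,.2023,.04],down(14.45),8,.04)
d=imaging.get_image("side")
cv2.imwrite(f"pics/side10.png",cv2.resize(np.ascontiguousarray(d["image"][130:250,160:310,::-1]),None,fx=5,fy=4.8))
```

```text
t 16.7 p [0.6134 0.2026 0.0604] z [ 0.002  0.    -1.   ] phi 14.43 F [ 0.4  1.3 -0.5] w 0.0538 q [ 0.21  0.51  1.58 -0.    1.05 -0.04]
[0.04, -0.0, 0.0, 0.0025, 0.0, 0.0, -0.0]
[0.04, -0.0, 0.0, 0.0026, 0.0, 0.0, -0.0]
[0.04, -0.0001, 0.0, 0.0025, 0.0, 0.0, -0.0]
[0.04, -0.0, 0.0, 0.0026, 0.0, 0.0, -0.0]
[0.04, -0.0001, 0.0, 0.0025, 0.0, 0.0, -0.0]
[0.04, -0.0, 0.0001, 0.0026, 0.001, 0.0, -0.0]
[0.04, -0.0001, 0.0, 0.0025, 0.0, 0.0, -0.0]
[0.04, -0.0, 0.0001, 0.0026, 0.001, 0.0, -0.0]
```

View pics/side10.png

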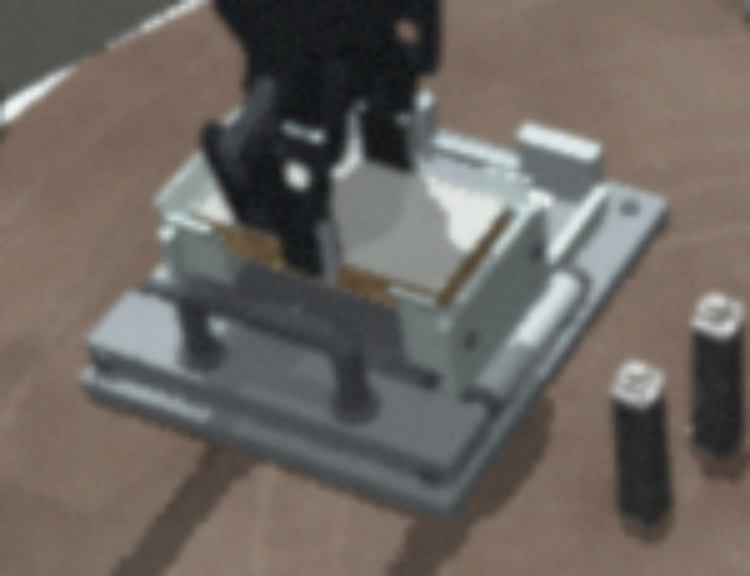

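The piece sits squarely in the chute between the corner angles, so I'll keep lowering.

Emit:
{"fn": "apply_moves", "kwargs": {"moves": [0.04, 0, 0, 0.004, 0, 0, 0, 0.04, 0, 0, 0.004, 0, 0, 0, 0.04, 0, 0, 0.004, 0, 0, 0, 0.04, 0, 0, 0.004, 0, 0, 0, 0.04, 0, 0, 0.004, 0, 0, 0, 0.04, 0, 0, 0.0025, 0, 0, 0, 0.04, 0, 0, 0, 0, 0, 0, 0.04, 0, 0, 0, 0, 0, 0]}}

```text
clock: 17.42
position: [0.6139, 0.2027, 0.0359]
ee_rot: [0.001, 0.613, 0.79, 0.001]
contact_force: [0.3, 0.2, -0.4]
width: 0.0536
```

Run:
```python
from h import *
show()
```

```text
t 17.4167 p [0.6139 0.2027 0.0359] z [ 0.003  0.    -1.   ] phi 14.43 F [ 0.3  0.2 -0.4] w 0.0536 q [ 0.21  0.53  1.61 -0.    1.   -0.04]
```

Emit:
{"fn": "apply_moves", "kwargs": {"moves": [0.04, 0, 0, 0.001, 0, 0, 0, 0.04, 0, 0, 0, 0, 0, 0, 0.04, 0, 0, 0, 0, 0, 0, 0.066, 0, 0, 0, 0, 0, 0, 0.066, 0, 0, 0, 0, 0, 0, 0.066, 0, 0, 0, 0, 0, 0, 0.066, 0, 0, 0, 0, 0, 0, 0.066, 0, 0, -0.003, 0, 0, 0]}}

```text
clock: 18.08
position: [0.6146, 0.2029, 0.0388]
ee_rot: [0.002, 0.613, 0.79, 0.002]
contact_force: [-1.2, 0.3, 0.8]
width: 0.0659
```

Emit:
{"fn": "apply_moves", "kwargs": {"moves": [0.066, 0, 0, -0.008, 0, 0, 0, 0.066, 0, 0, -0.012, 0, 0, 0, 0.066, 0, 0, -0.015, 0, 0, 0, 0.066, 0, 0, -0.02, 0, 0, 0, 0.066, 0, 0, -0.02, 0, 0, 0, 0.05, 0, 0, -0.015, 0, 0, 0, 0.04, 0, -0.01, 0, 0, 0, 0, 0.035, 0, -0.015, 0, 0, 0, 0]}}

```text
clock: 18.75
position: [0.5921, 0.1969, 0.137]
ee_rot: [0.003, 0.613, 0.79, 0.004]
contact_force: [-0.7, -0.1, -1.1]
width: 0.0352
```

Run:
```python
from h import *
from rig import imaging
show()
H=np.array([.6137,.2023])-.066*np.array([np.cos(.2522),np.sin(.2522)]);print(H)
plan([H[0],H[1],.11],down(14.45),4,.035)
for n in("side","top"):
    d=imaging.get_image(n); np.savez(n+"11.npz",**d)
d=np.load("side11.npz")
cv2.imwrite(f"pics/side11.png",cv2.resize(np.ascontiguousarray(d["image"][130:250,160:310,::-1]),None,fx=5,fy=4.8))
```

```text
t 18.75 p [0.5921 0.1969 0.137 ] z [ 0.01   0.002 -1.   ] phi 14.42 F [-0.7 -0.1 -1.1] w 0.0352 q [ 0.21  0.41  1.55 -0.    1.18 -0.04]
[0.54978786 0.18583069]
[0.035, -0.0, -0.011, 0.0066, 0.003, 0.0, -0.0]
[0.035, -0.0, -0.011, 0.0067, 0.002, 0.0, -0.0]
[0.035, -0.0001, -0.011, 0.0067, 0.003, 0.0, -0.0]
[0.035, -0.0, -0.0109, 0.0067, 0.002, 0.001, -0.0]
```

View pics/side11.png

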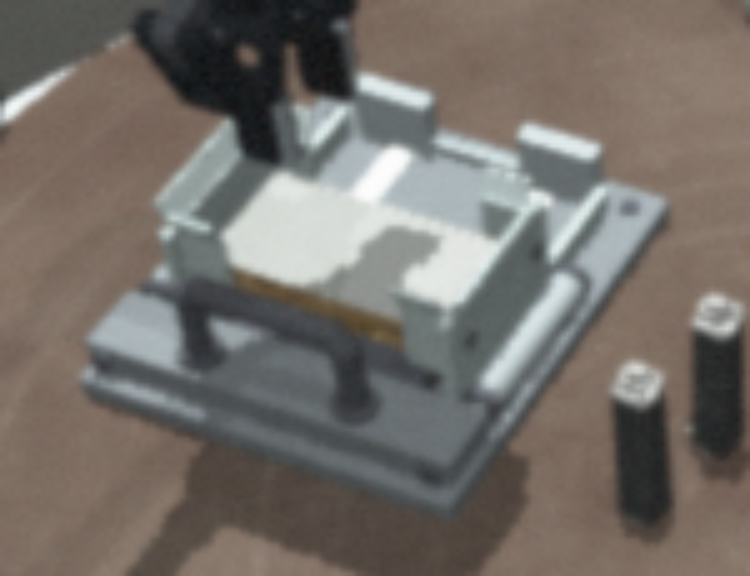

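The piece lies flat on the pusher plate. Next is the handle, at (0.550, 0.186).

Emit:
{"fn": "apply_moves", "kwargs": {"moves": [0.035, 0, -0.011, 0.006, 0.003, 0, 0, 0.035, 0, -0.011, 0.006, 0.003, 0, 0, 0.035, 0, -0.011, 0.006, 0.003, 0, 0, 0.035, 0, -0.009, 0.006, 0.002, 0, 0, 0.035, 0, -0.003, 0, 0, 0, 0, 0.035, 0, 0, 0, 0, 0, 0, 0.035, 0, 0, 0, 0, 0, 0, 0.035, 0, 0, 0, 0, 0, 0]}}

```text
clock: 19.52
position: [0.5426, 0.1845, 0.1085]
ee_rot: [-0.002, 0.613, 0.79, -0.003]
contact_force: [0.4, -0.2, 0.9]
width: 0.0347
```

Run:
```python
from h import *
show()
plan([.5498,.1858,.056],down(14.45),6,.035)
```

```text
t 19.5167 p [0.5426 0.1845 0.1085] z [-0.007 -0.002 -1.   ] phi 14.42 F [ 0.4 -0.2  0.9] w 0.0347 q [ 0.21  0.37  1.69 -0.    1.09 -0.04]
[0.035, -0.0001, 0.0013, 0.0087, -0.001, 0.0, -0.0]
[0.035, -0.0001, 0.0013, 0.0087, -0.001, 0.0, -0.0]
[0.035, -0.0001, 0.0012, 0.0088, -0.001, 0.0, -0.0]
[0.035, -0.0001, 0.0013, 0.0087, -0.002, 0.0, -0.0]
[0.035, -0.0, 0.0012, 0.0088, -0.001, 0.0, -0.0]
[0.035, -0.0001, 0.0012, 0.0087, -0.002, 0.0, -0.001]
```

Emit:
{"fn": "apply_moves", "kwargs": {"moves": [0.035, 0, 0.003, 0.004, -0.002, 0, 0, 0.035, 0, 0.003, 0.006, -0.002, 0, 0, 0.035, 0, 0.001, 0.009, -0.002, 0, 0, 0.035, 0, 0, 0.009, -0.001, 0, 0, 0.035, 0, 0, 0.009, 0, 0, 0, 0.035, 0, 0, 0.009, 0, 0, 0, 0.035, 0, 0, 0.004, 0, 0, 0, 0.035, 0, 0, 0, 0, 0, 0]}}

```text
clock: 20.18
position: [0.5527, 0.1869, 0.0526]
ee_rot: [0.001, 0.613, 0.79, 0.001]
contact_force: [0.2, 0.2, 0.1]
width: 0.0351
```

Run:
```python
from h import *
show()
plan([.5498,.1858,.055],down(14.45),3,.035)
```

```text
t 20.1833 p [0.5527 0.1869 0.0526] z [ 0.002  0.    -1.   ] phi 14.41 F [0.2 0.2 0.1] w 0.0351 q [ 0.21  0.44  1.74 -0.    0.96 -0.04]
[0.035, -0.0001, -0.001, -0.0008, 0.001, 0.0, -0.0]
[0.035, -0.0001, -0.001, -0.0008, 0.0, 0.0, -0.0]
[0.035, -0.0001, -0.001, -0.0008, 0.001, 0.0, -0.001]
```

Emit:
{"fn": "apply_moves", "kwargs": {"moves": [0.035, 0, -0.0015, -0.0005, 0, 0, 0, 0.035, 0, -0.0015, -0.0005, 0, 0, 0, 0.005, 0, 0, 0, 0, 0, 0, 0.005, 0, 0, 0, 0, 0, 0, 0.005, 0, 0, 0, 0, 0, 0, 0.005, 0, 0, 0, 0, 0, 0, 0.005, 0, 0, 0, 0, 0, 0, 0.005, 0, 0, 0, 0, 0, 0], "newtons": 60}}

```text
clock: 20.85
position: [0.5505, 0.1864, 0.0534]
ee_rot: [0.001, 0.613, 0.79, 0.002]
contact_force: [0.6, 1.0, -3.1]
width: 0.01
```

Run:
```python
from h import *
show()
```

```text
t 20.85 p [0.5505 0.1864 0.0534] z [ 0.004  0.001 -1.   ] phi 14.41 F [ 0.6  1.  -3.1] w 0.01 q [ 0.21  0.43  1.75  0.    0.96 -0.04]
```

Emit:
{"fn": "apply_moves", "kwargs": {"moves": [0.005, 0, -0.004, 0, 0, 0, 0, 0.005, 0, -0.006, 0, 0, 0, 0, 0.005, 0, -0.007, 0, 0, 0, 0, 0.005, 0, -0.007, 0, 0, 0, 0, 0.005, 0, -0.007, 0, 0, 0, 0, 0.005, 0, -0.007, 0, 0, 0, 0, 0.005, 0, -0.007, 0, 0, 0, 0, 0.005, 0, -0.007, 0, 0, 0, 0]}}

```text
clock: 21.52
position: [0.5138, 0.1769, 0.0535]
ee_rot: [0.012, 0.613, 0.79, 0.016]
contact_force: [8.2, 2.7, -8.2]
width: 0.0103
```

```bash
cat >> h.py <<'E'
def pull():
    show(); s,p,r=state(); a=np.array([np.cos(.2522),np.sin(.2522)]); b=np.array([-a[1],a[0]])
    d=p[:2]-[.5505,.1864]; print("pull",-d@a,"lat",d@b,"F along",np.array(s["contact_force"])[:2]@a, "lat F",np.array(s["contact_force"])[:2]@b)
E
python3 - <<'E'
from h import *
pull()
E
```

```text
t 21.5167 p [0.5138 0.1769 0.0535] z [ 0.038  0.01  -0.999] phi 14.33 F [ 8.2  2.7 -8.2] w 0.0103 q [ 0.2   0.37  1.86  0.    0.87 -0.05]
pull 0.03792463151004256 lat -8.798994336206761e-05 F along 8.603949985498774 lat F 0.614121242043474
```

Emit:
{"fn": "apply_moves", "kwargs": {"moves": [0.005, 0, -0.007, 0.0005, 0.008, 0, 0, 0.005, 0, -0.007, 0.0005, 0.008, 0, 0, 0.005, 0, -0.007, 0.0005, 0.008, 0, 0, 0.005, 0, -0.007, 0.0005, 0.008, 0, 0, 0.005, 0, -0.007, 0.0005, 0.008, 0, 0, 0.005, 0, -0.006, 0, 0.006, 0, 0, 0.005, 0, -0.005, 0, 0.004, 0, 0, 0.005, 0, -0.004, 0, 0.002, 0, 0]}}

```text
clock: 22.18
position: [0.4862, 0.1698, 0.0535]
ee_rot: [0.012, 0.614, 0.789, 0.016]
contact_force: [7.4, 3.6, -10.8]
width: 0.01
```

Run:
```python
from h import *
pull()
```

```text
t 22.1833 p [0.4862 0.1698 0.0535] z [ 0.038  0.01  -0.999] phi 14.26 F [  7.4   3.6 -10.8] w 0.01 q [ 0.2   0.34  1.92  0.    0.85 -0.05]
pull 0.06645270200117062 lat -6.7332121685387e-05 F along 8.006864250518824 lat F 1.6034428233451252
```

Emit:
{"fn": "apply_moves", "kwargs": {"moves": [0.005, 0, -0.006, 0.001, 0.008, 0, 0.001, 0.005, 0, -0.006, 0.001, 0.008, 0, 0.001, 0.005, 0, -0.006, 0.001, 0.008, 0, 0, 0.005, 0, -0.006, 0.001, 0.008, 0, 0, 0.005, 0, -0.005, 0, 0.004, 0, 0, 0.005, 0, -0.004, 0, 0.003, 0, 0, 0.005, 0, -0.003, 0, 0.003, 0, 0, 0.005, 0, -0.003, 0, 0.003, 0, 0]}}

```text
clock: 22.85
position: [0.4759, 0.1671, 0.0535]
ee_rot: [0.018, 0.615, 0.788, 0.023]
contact_force: [8.6, 3.0, -12.1]
width: 0.0102
```

Run:
```python
from h import *
from rig import imaging
pull()
for n in("side","top"):
    d=imaging.get_image(n); np.savez(n+"12.npz",**d)
d=np.load("side12.npz")
cv2.imwrite(f"pics/side12.png",cv2.resize(np.ascontiguousarray(d["image"][130:250,160:310,::-1]),None,fx=5,fy=4.8))
```

```text
t 22.85 p [0.4759 0.1671 0.0535] z [ 0.057  0.015 -0.998] phi 14.1 F [  8.6   3.  -12.1] w 0.0102 q [ 0.2   0.32  1.96  0.01  0.81 -0.05]
pull 0.07702043834653728 lat -5.718296761799561e-05 F along 9.0580441233273 lat F 0.7156792940557629
```

View pics/side12.png

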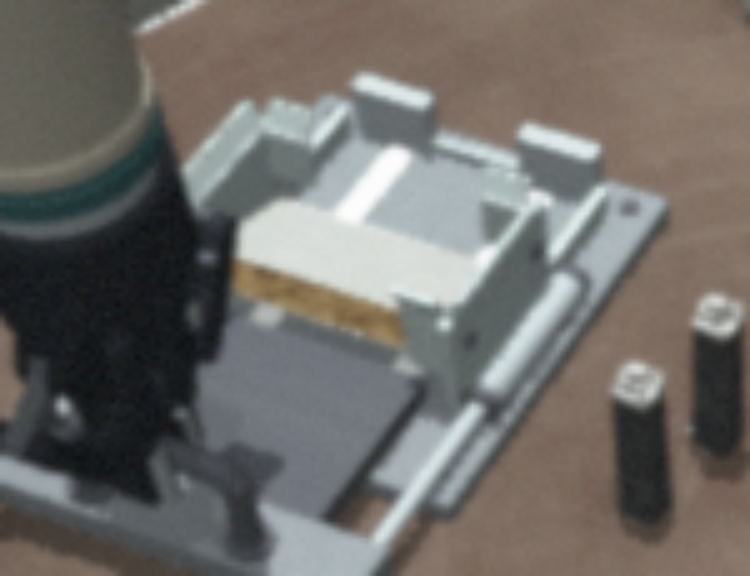

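Emit:
{"fn": "apply_moves", "kwargs": {"moves": [0.005, 0, -0.006, 0.001, 0.01, 0, 0.001, 0.005, 0, -0.006, 0.001, 0.01, 0, 0.001, 0.005, 0, -0.006, 0.001, 0.01, 0, 0.001, 0.005, 0, -0.007, 0.001, 0.01, 0, 0.001, 0.005, 0, -0.007, 0.001, 0.01, 0, 0, 0.005, 0, -0.007, 0.001, 0.01, 0, 0, 0.005, 0, -0.007, 0.001, 0.01, 0, 0, 0.005, 0, -0.007, 0.001, 0.01, 0, 0]}}

```text
clock: 23.62
position: [0.4764, 0.1672, 0.0535]
ee_rot: [0.027, 0.616, 0.786, 0.035]
contact_force: [13.8, 5.7, -10.9]
width: 0.0099
```

Run:
```python
from h import *
from rig import imaging
pull()
for n in("side","top"):
  for k in(12,13):
    if k==13: d=imaging.get_image(n); np.savez(n+"13.npz",**d)
    else: d=np.load(n+"12.npz")
    W=cloud(d); a=np.array([np.cos(.2522),np.sin(.2522)]); b=np.array([-a[1],a[0]])
    q=W[...,:2]-[.6137,.2023]; X=q@a; Y=q@b; z=W[...,2]
    for x0 in range(-40,60,8):
        m=(abs(X-x0/1e3)<.004)&(abs(Y)<.035); print(n,k,x0,m.sum(),np.round(np.median(z[m]),4) if m.any() else 0,end=' | ')
    print()
```

```text
t 23.6167 p [0.4764 0.1672 0.0535] z [ 0.086  0.023 -0.996] phi 13.79 F [ 13.8   5.7 -10.9] w 0.0099 q [ 0.2   0.3   1.98  0.01  0.77 -0.05]
pull 0.0765028321286776 lat -7.212587199517188e-05 F along 14.752949194698834 lat F 2.124733464873556
side 12 -40 99 0.0298 | side 12 -32 42 0.0366 | side 12 -24 304 0.0404 | side 12 -16 112 0.0465 | side 12 -8 66 0.046 | side 12 0 70 0.0434 | side 12 8 69 0.0399 | side 12 16 68 0.0375 | side 12 24 64 0.0344 | side 12 32 22 0.0315 | side 12 40 4 0.0179 | side 12 48 73 0.0157 | side 12 56 73 0.0158 | 
side 13 -40 99 0.0297 | side 13 -32 34 0.0359 | side 13 -24 308 0.0406 | side 13 -16 121 0.0465 | side 13 -8 64 0.0466 | side 13 0 71 0.0432 | side 13 8 64 0.0403 | side 13 16 67 0.0371 | side 13 24 66 0.035 | side 13 32 22 0.0317 | side 13 40 4 0.0176 | side 13 48 79 0.0157 | side 13 56 74 0.0156 | 
top 12 -40 110 0.0298 | top 12 -32 163 0.0175 | top 12 -24 156 0.0494 | top 12 -16 125 0.0483 | top 12 -8 126 0.0454 | top 12 0 128 0.0427 | top 12 8 126 0.0398 | top 12 16 122 0.0366 | top 12 24 117 0.0341 | top 12 32 85 0.0157 | top 12 40 123 0.0159 | top 12 48 113 0.0162 | top 12 56 120 0.016 | 
top 13 -40 106 0.0298 | top 13 -32 168 0.0175 | top 13 -24 153 0.0497 | top 13 -16 126 0.0482 | top 13 -8 131 0.0454 | top 13 0 127 0.0426 | top 13 8 125 0.0394 | top 13 16 121 0.0367 | top 13 24 120 0.0341 | top 13 32 82 0.016 | top 13 40 122 0.0162 | top 13 48 112 0.016 | top 13 56 128 0.0159 |
```

Run:
```python
from h import *
d=np.load("top13.npz"); W=cloud(d); a=np.array([np.cos(.2522),np.sin(.2522)]); b=np.array([-a[1],a[0]])
q=W[...,:2]-[.6137,.2023]; X=q@a*1e3; Y=q@b*1e3; z=W[...,2]*1e3
print("      "+" ".join(f"{y:5d}" for y in range(-66,70,6)))
for x0 in range(-50,44,4):
    print(f"{x0:4d}: "+" ".join((f"{np.median(z[m]):5.1f}" if (m:=(abs(X-x0)<2)&(abs(Y-y0)<3)).any() else "  .  ") for y0 in range(-66,70,6)))
cv2.imwrite(f"pics/top13.png",cv2.resize(np.ascontiguousarray(d["image"][165:295,160:290,::-1]),None,fx=4.5,fy=4.5,interpolation=2))
d=np.load("side13.npz")
cv2.imwrite(f"pics/side13.png",cv2.resize(np.ascontiguousarray(d["image"][140:230,180:300,::-1]),None,fx=6.5,fy=6.5,interpolation=2))
```

```text
-66   -60   -54   -48   -42   -36   -30   -24   -18   -12    -6     0     6    12    18    24    30    36    42    48    54    60    66
 -50:  17.2  16.2  15.2  25.3  29.6  28.6  28.8  29.8  29.4  30.4  29.1  29.0  29.6  30.1  30.0  29.7  29.7  31.0  29.5  29.7  16.7  17.4  16.2
 -46:  17.3  15.6  15.0  27.4  29.7  28.6  30.8  29.7  30.5  30.4  29.3  31.4  28.6  30.2  29.8  30.2  30.8  30.4  29.5  29.8  16.1  16.5  17.4
 -42:  23.3  18.3  15.3  27.4  30.5  30.1  30.1  30.1  31.3  29.6  30.7  30.1  30.8  31.2  30.6  30.0  29.1  29.8  31.0  30.6  17.0  26.9  17.0
 -38:  40.5  73.1  77.8  53.0  78.6  28.2  29.5  28.7  23.8  26.6  28.5  26.7  29.6  30.1  25.8  29.6  28.7  27.9  54.4  77.8  77.7  38.2  66.1
 -34:  48.6  71.6  72.1  44.3  43.4  16.0  16.5  16.1  15.5  14.9  15.8  15.5  16.8  15.8  17.2  16.2  16.0  16.1  47.0  68.2  16.5  70.0  76.8
 -30:  51.8  69.0  43.9  69.0  55.6  37.9  37.6  36.2  34.7  35.6  33.2  34.2  35.3  35.9  35.6  34.8  36.1  35.2  39.8  42.0  68.0  67.9  76.5
 -26:  63.0  69.7  48.2  48.8  49.8  48.4  46.5  47.9  49.0  47.7  48.7  49.1  48.5  47.8  49.4  47.
[... 1789 characters left out ...]
  32.5  32.4  32.5  33.3  33.1  33.6  33.2  33.2  32.2  33.1  33.1  33.1  34.9  33.0  33.1  32.8  32.1  34.0  32.9  46.7  76.8
  30:  53.2  69.6  60.3  48.0  55.0  16.0  18.1  17.0  17.0  16.0  17.0  17.1  17.1   .    15.2  16.2  17.8  16.6  54.6  49.2  53.3  49.6  75.8
  34:  34.2  71.3  71.3  69.2  68.6  17.3  16.5  15.6  15.2  15.8  16.1  16.5  15.3  14.8  16.3  15.7  15.0  16.5  60.0  68.6  70.6  68.6  78.4
  38:  31.1  68.4  79.7  78.6  80.3  19.3  17.3  15.6  16.5  17.2  15.9  16.3  15.2  16.7  14.0  16.5  16.6  15.0  47.1  76.8  80.2  76.9  66.9
  42:  26.0  47.5   .     .    76.3   .    14.3  17.3  14.7  16.0  16.2  16.9  17.3  14.6  15.1  15.5  17.5  16.8  15.9  15.9  17.4  77.1   .
```

View pics/top13.png

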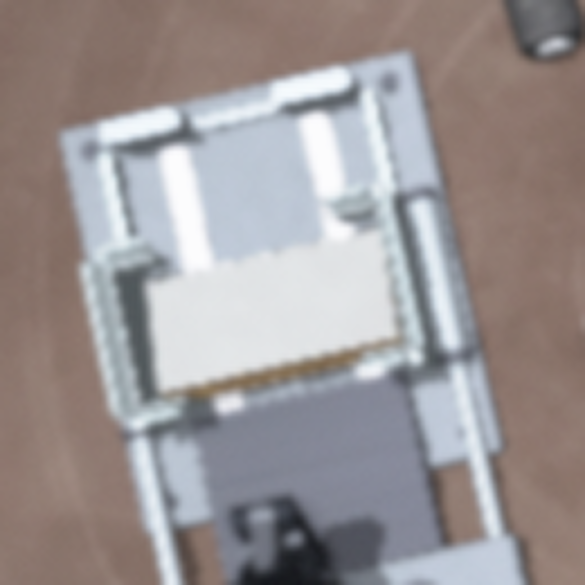

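View pics/side13.png

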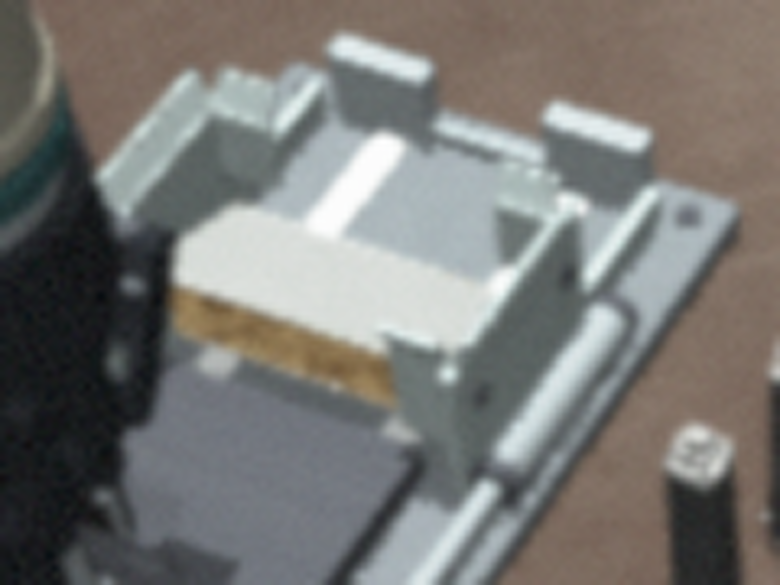

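Emit:
{"fn": "apply_moves", "kwargs": {"moves": [0.005, 0, 0, 0, 0.01, 0, 0.001, 0.005, 0, 0, 0, 0.01, 0, 0.001, 0.005, 0, 0.001, 0, 0.01, 0, 0.001, 0.005, 0, 0.001, 0, 0.01, 0, 0.001, 0.005, 0, 0.001, 0, 0.01, 0, 0.001, 0.005, 0, 0.001, 0, 0.01, 0, 0.001, 0.005, 0, 0.001, 0, 0.01, 0, 0.001, 0.005, 0, 0, 0, 0.01, 0, 0.001]}}

```text
clock: 24.38
position: [0.4935, 0.1717, 0.0535]
ee_rot: [0.01, 0.618, 0.786, 0.014]
contact_force: [5.7, 1.7, -8.2]
width: 0.01
```

```bash
cat >> h.py <<'E'
def prof(tag):
    from rig import imaging
    pull()
    d=imaging.get_image("top"); np.savez("top"+tag+".npz",**d)
    W=cloud(d); a=np.array([np.cos(.2522),np.sin(.2522)]); b=np.array([-a[1],a[0]])
    q=W[...,:2]-[.6137,.2023]; X=q@a*1e3; Y=q@b*1e3; z=W[...,2]*1e3
    print(" ".join(f"{x0}:{np.median(z[(abs(X-x0)<2)&(abs(Y)<33)]):.1f}" for x0 in range(-48,100,4)))
E
python3 - <<'E'
from h import *
prof("14")
E
```

```text
t 24.3833 p [0.4935 0.1717 0.0535] z [ 0.032  0.009 -0.999] phi 13.6 F [ 5.7  1.7 -8.2] w 0.01 q [ 0.2   0.35  1.9   0.    0.86 -0.04]
pull 0.05890250600036894 lat -3.832878805012901e-05 F along 5.959358147723664 lat F 0.23730050196292596
-48:29.8 -44:30.1 -40:29.9 -36:30.2 -32:30.9 -28:42.7 -24:50.5 -20:49.9 -16:48.2 -12:46.7 -8:45.3 -4:44.1 0:42.5 4:41.1 8:39.4 12:38.1 16:37.0 20:35.6 24:33.7 28:32.7 32:15.8 36:16.1 40:15.8 44:16.4 48:16.3 52:16.5 56:15.8 60:16.1 64:15.9 68:16.0 72:16.6 76:16.2 80:16.3 84:15.6 88:15.7 92:18.1 96:22.2
```

Emit:
{"fn": "apply_moves", "kwargs": {"moves": [0.005, 0, 0.001, 0, 0.006, 0, -0.002, 0.005, 0, 0.001, 0, 0.005, 0, -0.002, 0.005, 0, 0.001, 0, 0.005, 0, -0.002, 0.005, 0, 0.001, 0, 0.005, 0, -0.002, 0.005, 0, 0, 0, 0.005, 0, -0.002, 0.005, 0, -0.001, 0, 0.005, 0, -0.002, 0.005, 0, -0.002, 0, 0.005, 0, -0.001, 0.005, 0, -0.002, 0, 0.005, 0, 0]}}

```text
clock: 25.1
position: [0.5049, 0.1746, 0.0535]
ee_rot: [0.005, 0.613, 0.79, 0.008]
contact_force: [5.8, 2.3, -8.1]
width: 0.01
```

Run:
```python
from h import *
prof("15")
```

```text
t 25.1 p [0.5049 0.1746 0.0535] z [ 0.018  0.006 -1.   ] phi 14.44 F [ 5.8  2.3 -8.1] w 0.01 q [ 0.2   0.37  1.86  0.    0.89 -0.05]
pull 0.04706437552790455 lat -4.2005558345163414e-05 F along 6.156691018887708 lat F 0.7464628622957415
-48:29.4 -44:30.0 -40:30.4 -36:29.3 -32:29.8 -28:29.7 -24:29.8 -20:33.9 -16:44.9 -12:50.9 -8:49.2 -4:48.0 0:46.4 4:45.1 8:43.8 12:42.5 16:41.1 20:39.4 24:38.2 28:36.2 32:35.3 36:33.3 40:32.2 44:15.7 48:15.9 52:15.9 56:16.2 60:16.1 64:15.6 68:16.3 72:16.3 76:15.7 80:16.0 84:16.3 88:16.1 92:18.1 96:22.0
```

Emit:
{"fn": "apply_moves", "kwargs": {"moves": [0.005, 0, -0.018, 0, 0.01, 0, 0, 0.005, 0, -0.018, 0, 0.01, 0, 0, 0.005, 0, -0.01, 0, 0.01, 0, 0, 0.005, 0, -0.006, 0, 0.01, 0, 0, 0.005, 0, -0.006, 0, 0.01, 0, 0, 0.005, 0, -0.006, 0, 0.01, 0, 0, 0.005, 0, -0.006, 0, 0.01, 0, 0, 0.005, 0, -0.006, 0, 0.01, 0, 0]}}

```text
clock: 25.82
position: [0.4755, 0.167, 0.0535]
ee_rot: [0.01, 0.614, 0.789, 0.016]
contact_force: [13.7, 4.6, -16.6]
width: 0.0096
```

Run:
```python
from h import *
prof("16")
```

```text
t 25.8167 p [0.4755 0.167  0.0535] z [ 0.035  0.012 -0.999] phi 14.16 F [ 13.7   4.6 -16.6] w 0.0096 q [ 0.2   0.32  1.94  0.01  0.84 -0.06]
pull 0.07749460139069521 lat -4.100036188230506e-05 F along 14.3704618805871 lat F 1.0379340103429402
-48:30.0 -44:30.3 -40:30.0 -36:16.1 -32:15.6 -28:16.0 -24:17.9 -20:34.0 -16:34.6 -12:33.8 -8:33.8 -4:34.2 0:33.9 4:33.8 8:34.0 12:33.9 16:34.2 20:33.9 24:34.2 28:34.0 32:34.1 36:15.2 40:16.1 44:15.5 48:15.7 52:15.9 56:16.1 60:16.0 64:15.7 68:16.5 72:15.9 76:15.7 80:15.6 84:16.0 88:16.4 92:18.0 96:23.3
```

Emit:
{"fn": "apply_moves", "kwargs": {"moves": [0.005, 0, 0, 0, 0.006, 0, -0.001, 0.005, 0, 0.001, 0, 0.006, 0, -0.001, 0.005, 0, 0.002, 0, 0.006, 0, -0.001, 0.005, 0, 0.002, 0, 0.006, 0, -0.001, 0.005, 0, 0.002, 0, 0.006, 0, 0, 0.005, 0, 0.002, 0, 0.006, 0, 0, 0.005, 0, 0.002, 0, 0.006, 0, 0, 0.005, 0, 0.002, 0, 0.006, 0, 0]}}

```text
clock: 26.53
position: [0.5005, 0.1735, 0.0534]
ee_rot: [0.004, 0.613, 0.79, 0.007]
contact_force: [5.1, 0.9, -7.9]
width: 0.0099
```

Run:
```python
from h import *
prof("17")
```

```text
t 26.5333 p [0.5005 0.1735 0.0534] z [ 0.015  0.007 -1.   ] phi 14.36 F [ 5.1  0.9 -7.9] w 0.0099 q [ 0.2   0.37  1.87  0.    0.89 -0.05]
pull 0.0515989884733019 lat -9.86443441356082e-06 F along 5.183877899022656 lat F -0.3569578690894965
-48:30.2 -44:29.9 -40:30.1 -36:30.0 -32:30.1 -28:30.0 -24:29.6 -20:29.7 -16:30.4 -12:31.4 -8:33.8 -4:34.3 0:34.0 4:34.0 8:34.1 12:33.9 16:33.3 20:34.2 24:34.2 28:34.1 32:33.8 36:33.8 40:34.2 44:33.7 48:15.8 52:16.1 56:16.1 60:16.4 64:15.9 68:16.1 72:16.0 76:15.8 80:16.3 84:16.2 88:16.1 92:18.4 96:22.8
```

Plate is pushing the piece ahead of it, under the front angles. I'll keep easing in.

Emit:
{"fn": "apply_moves", "kwargs": {"moves": [0.005, 0, 0.002, 0, 0.004, 0, 0, 0.005, 0, 0.002, 0, 0.004, 0, 0, 0.005, 0, 0.002, 0, 0.004, 0, 0, 0.005, 0, 0.002, 0, 0.004, 0, 0, 0.005, 0, 0.002, 0, 0.004, 0, 0, 0.005, 0, 0.002, 0, 0.004, 0, 0, 0.005, 0, 0.002, 0, 0.004, 0, 0, 0.005, 0, 0.002, 0, 0.004, 0, 0]}}

```text
clock: 27.25
position: [0.5189, 0.1783, 0.0535]
ee_rot: [-0.006, 0.613, 0.79, -0.005]
contact_force: [3.1, 1.4, -6.5]
width: 0.0101
```

Run:
```python
from h import *
prof("18")
```

```text
t 27.25 p [0.5189 0.1783 0.0535] z [-0.016 -0.001 -1.   ] phi 14.36 F [ 3.1  1.4 -6.5] w 0.0101 q [ 0.2   0.4   1.8   0.    0.95 -0.05]
pull 0.032619405577789855 lat -2.026588585710069e-06 F along 3.390508362827955 lat F 0.5762553784911854
-48:31.5 -44:30.6 -40:30.9 -36:30.4 -32:30.4 -28:29.8 -24:29.7 -20:29.8 -16:30.3 -12:30.1 -8:30.2 -4:30.5 0:29.9 4:29.7 8:32.0 12:33.7 16:34.0 20:33.9 24:34.1 28:33.8 32:33.9 36:34.3 40:34.5 44:33.9 48:34.3 52:33.5 56:34.0 60:34.1 64:33.4 68:15.5 72:15.9 76:16.0 80:15.5 84:15.7 88:16.4 92:18.6 96:23.1
```

Emit:
{"fn": "apply_moves", "kwargs": {"moves": [0.005, 0, 0.003, 0, -0.001, 0, 0, 0.005, 0, 0.003, 0, -0.001, 0, 0, 0.005, 0, 0.003, 0, -0.001, 0, 0, 0.005, 0, 0.003, 0, 0, 0, 0, 0.005, 0, 0.003, 0, 0, 0, 0, 0.005, 0, 0.003, 0, 0, 0, 0, 0.005, 0, 0.002, 0, 0, 0, 0, 0.005, 0, 0.001, 0, 0, 0, 0]}}

```text
clock: 27.97
position: [0.5405, 0.1838, 0.0534]
ee_rot: [-0.006, 0.613, 0.79, -0.005]
contact_force: [2.6, 1.3, -3.9]
width: 0.01
```

Run:
```python
from h import *
prof("19")
```

```text
t 27.9667 p [0.5405 0.1838 0.0534] z [-0.015 -0.001 -1.   ] phi 14.36 F [ 2.6  1.3 -3.9] w 0.01 q [ 0.2   0.43  1.75  0.    0.97 -0.05]
pull 0.010356562574176055 lat -1.810255512824696e-05 F along 2.8053438343076964 lat F 0.6370672864212042
-48:449.4 -44:446.1 -40:441.5 -36:435.1 -32:142.4 -28:30.9 -24:31.2 -20:30.7 -16:30.3 -12:30.3 -8:30.1 -4:30.2 0:29.9 4:29.9 8:29.7 12:29.7 16:30.1 20:29.4 24:29.7 28:29.8 32:33.9 36:33.7 40:33.9 44:33.8 48:34.0 52:33.5 56:33.7 60:33.8 64:34.1 68:34.0 72:34.0 76:33.8 80:33.6 84:34.5 88:32.6 92:18.1 96:22.7
```

Emit:
{"fn": "apply_moves", "kwargs": {"moves": [0.005, 0, 0.002, 0, -0.001, 0, 0, 0.005, 0, 0.002, 0, -0.001, 0, 0, 0.005, 0, 0.002, 0, -0.001, 0, 0, 0.005, 0, 0.002, 0, -0.001, 0, 0, 0.005, 0, 0.002, 0, 0, 0, 0, 0.005, 0, 0.001, 0, 0, 0, 0, 0.005, 0, 0.001, 0, 0, 0, 0, 0.005, 0, 0.001, 0, 0, 0, 0]}}

```text
clock: 28.68
position: [0.5471, 0.1855, 0.0534]
ee_rot: [-0.009, 0.613, 0.79, -0.009]
contact_force: [-3.4, -0.7, 1.6]
width: 0.0098
```

Run:
```python
from h import *
prof("20")
```

```text
t 28.6833 p [0.5471 0.1855 0.0534] z [-0.025 -0.003 -1.   ] phi 14.4 F [-3.4 -0.7  1.6] w 0.0098 q [ 0.21  0.44  1.73  0.    0.99 -0.05]
pull 0.0035310058165973495 lat 2.4998314085455347e-05 F along -3.415095455306783 lat F 0.17352833711326826
-48:454.7 -44:453.0 -40:451.0 -36:448.2 -32:444.4 -28:439.3 -24:431.9 -20:31.9 -16:30.3 -12:30.5 -8:30.3 -4:30.1 0:29.8 4:30.3 8:30.3 12:30.1 16:29.6 20:30.0 24:30.2 28:29.7 32:30.0 36:31.0 40:33.7 44:34.2 48:33.8 52:33.9 56:33.8 60:34.2 64:34.2 68:34.2 72:34.2 76:34.3 80:34.5 84:33.7 88:33.7 92:34.5 96:40.6
```

Emit:
{"fn": "apply_moves", "kwargs": {"moves": [0.005, 0, 0, 0, 0, 0, 0, 0.03, 0, 0, 0, 0, 0, 0, 0.035, 0, 0, 0, 0, 0, 0, 0.035, 0, 0, 0, 0, 0, 0, 0.035, 0, 0, 0, 0, 0, 0, 0.035, 0, 0, -0.006, 0, 0, 0, 0.035, 0, 0, -0.01, 0, 0, 0, 0.035, 0, 0, -0.015, 0, 0, 0]}}

```text
clock: 29.4
position: [0.5492, 0.1859, 0.0845]
ee_rot: [-0.009, 0.613, 0.79, -0.009]
contact_force: [-0.4, -0.0, -0.3]
width: 0.0349
```

Emit:
{"fn": "apply_moves", "kwargs": {"moves": [0.035, 0, 0, -0.02, 0, 0, 0, 0.035, 0, 0, -0.02, 0, 0, 0, 0.035, 0, 0, -0.02, 0, 0, 0, 0.035, 0, -0.015, -0.02, 0, 0, 0, 0.035, 0, -0.025, -0.01, 0, 0, 0, 0.035, 0, -0.025, 0, 0, 0, 0, 0.035, 0, -0.015, 0, 0, 0, 0, 0.035, 0, 0, 0, 0, 0, 0]}}

```text
clock: 30.07
position: [0.4768, 0.1668, 0.1921]
ee_rot: [-0.002, 0.613, 0.79, -0.001]
contact_force: [1.1, -0.2, -0.3]
width: 0.0353
```

Run:
```python
from h import *
from rig import imaging
prof("21")
d=dict(np.load("top21.npz")); W=cloud(d);x,y,z=[W[...,i] for i in range(3)]
m=((x>.5)&(x<.58)&(y>.12)&(y<.25)&(z>.06)&(z<.09)).astype(np.uint8);k,l,s,c=cv2.connectedComponentsWithStats(m)
for i in range(1,k):
    if s[i,4]>60: print("handle",cv2.minAreaRect(np.stack([x[l==i],y[l==i]],-1).astype(np.float32)*1000),s[i,4])
cv2.imwrite("pics/top21.png",d["image"][:,:,::-1])
d=imaging.get_image("side");cv2.imwrite("pics/side21.png",d["image"][:,:,::-1])
```

```text
t 30.0667 p [0.4768 0.1668 0.1921] z [-0.005  0.001 -1.   ] phi 14.36 F [ 1.1 -0.2 -0.3] w 0.0353 q [ 0.2   0.2   1.71  0.    1.24 -0.05]
pull 0.07624204113900328 lat -0.0006376739676506439 F along 0.9915256921522125 lat F -0.4881944094795766
-48:31.1 -44:29.7 -40:30.1 -36:29.9 -32:29.9 -28:30.0 -24:29.4 -20:30.2 -16:30.0 -12:30.1 -8:30.1 -4:29.5 0:29.9 4:29.7 8:29.7 12:30.3 16:30.0 20:30.1 24:30.2 28:29.5 32:29.8 36:30.7 40:33.6 44:33.9 48:33.8 52:33.7 56:33.8 60:33.9 64:33.9 68:33.6 72:34.1 76:34.0 80:34.3 84:33.9 88:34.6 92:35.0 96:31.4
handle ((547.0498046875, 184.3889923095703), (11.82264518737793, 79.65830993652344), 14.373218536376953) 244
```

View pics/top21.png

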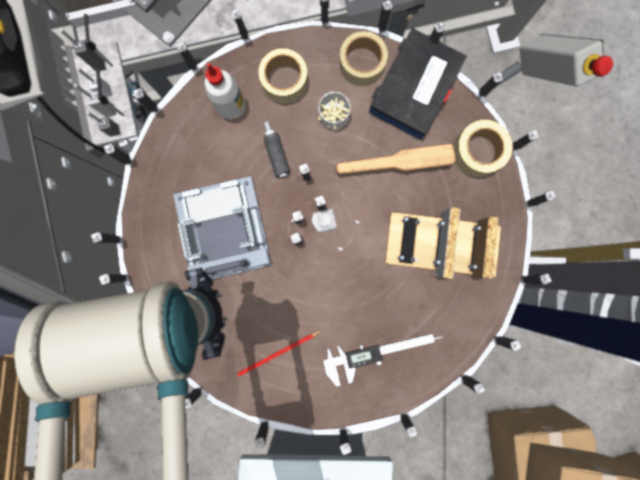

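View pics/side21.png

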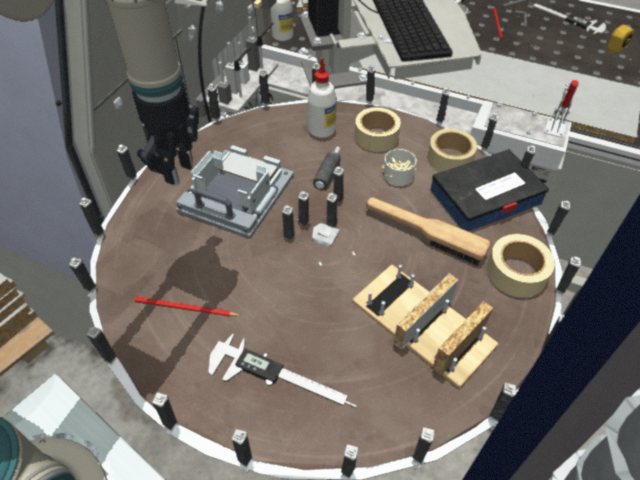

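The piece is in the bay against the fence. The handle sits about 3 mm out from home, the other two pieces are still standing, and the gripper is clear.

```bash
python3 -c "
from rig import workorder
print(workorder.sign_off())"
```

```text
the job is handed in; nothing more can be done
None
```

I fed the smallest piece and handed the job in at about 30 s; no verdict is reported. I took it from the rack, laid it flat on the table and loaded it flat into the chute on the pusher plate. I then pulled the pusher to its stop, eased it back in at about 0.03–0.05 m/s, and let go of the handle only once the piece was seated.

**What went wrong on the way:** on the first full pull the piece jammed tilted about 20°, with its front on the bed and its rear edge against the rear angles. Still holding the handle, I eased the pusher in about 30 mm and pulled it briskly to the stop again. The piece then dropped flat onto the bed.

**Last checks:**
- **Piece:** it lies flat in the bay, with its top reading about 34 mm against 35 mm nominal. Its front edge is at the fence, at about x = 92 mm in the feeder frame.
- **Pusher:** the handle rests about 3 mm out from home, as it should with the spring holding a piece. The force along the slide turned to about −3.4 N when the piece seated.
- **Rack and arm:** the other two pieces still stand in the rack. The gripper is clear and touches nothing.

Forces at the tool stayed under about 25 N in the readings taken at the end of each move call.

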